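# Count to the third slot and push the case home

## Robot

A 6-joint arm with a two-finger parallel gripper is mounted at the origin on the work surface. World frame = base frame: x ahead of the robot, y to its left, z up, the work surface at z = 0. Lengths are in m, angles in rad, forces in N, time in s.
With the tool pointing down it reaches from about 0.275 to 0.825 m from the base axis. Payload 5.2 kg.
Tool frame: the origin (TCP) lies midway between the tips of the shut fingers; the grasp point (between the pads) lies 19 mm behind it (hold_point_z is the distance from the TCP to the grasp point, in m); z points along the fingers, y is the direction in which the jaws open and shut (so a half turn about z gives the same grasp; the last joint's range is limited). The gripper opens to 93 mm and grips with 3 to 60 N. Pads are 15 mm wide; open, the fingers measure 128 mm over their backs; the gripper's body (75 mm by 188 mm) begins 65 mm behind the grasp point.
Start: joints at [-1.54, 0.259, 1.535, -0, 1.348, -0.203], TCP at [0.127, -0.535, 0.219] pointing down, gripper open.
Joint ranges: [-3.14, 3.14], [-0.91, 2.08], [0.19, 2.58], [-1.22, 4.36], [0.22, 2.71], [-3.12, 3.12]. Speed limits (rad/s): [2.57, 2.57, 3.14, 3.14, 3.14, 3.14].

## Interface

Orientations are given as a unit quaternion [x, y, z, w].
In Python, from station import * gives the robot as it stands.
- The arm moves only by the shell command python3 -m creep 'ROWS' [OPENING] [FORCE]. ROWS is JSON, a list of rows, each an object with "translation": the shift along the tool's x, y, z in units of 0.04 m (1.0 is 0.04 m), a list of three; "twist": the turn, a rotation vector about the tool's x, y, z in units of 8 degrees (1.0 is 8 degrees), a list of three. A call has 1 to 8 rows; each row shifts and turns the pose as measured when the row begins, along the tool's axes as they then stand; what a row does not reach is not made up. A row lasts 1/10 s, in which the tool goes at most 50 mm and 8.59 degrees, less where a joint would pass 70% of its speed; a pose out of reach is approached as far as the arm can. A call with a number of a shift or a turn outside -1 to 1 is refused whole. A call with a gripper value outside its range is refused whole. OPENING is the opening, from 0 (shut) to 1 (fully open), set as the call begins (- or left out, the last holds). The fingers move at their own pace and stop on an object; FORCE is the grip in N (left out, the last holds). Time passes only in rows, so rows that do not move let the fingers close. It gives the time, the measured TCP pose, the force and the opening at its end, in the units of the state.
- read_state(): the state, without advancing time (a new reading comes with each control period).
- snapshot(name): name is "scene" or "side" or "wrist"; returns a dict with "color" (420x560x3 uint8, red, green, blue), "fx", "fy", "cx", "cy" (pixels), "world_from_camera" (4x4, takes a point from camera to world coordinates); the wrist camera has in their place "hand_eye" (4x4, takes a point from camera to tool coordinates, whose origin is the TCP and whose axes are the flange's). Camera axes: x right, y down, z forward; pixel columns grow to the right and rows downward; lengths in m; the calibration is good to about 2 mm. A picture is of the moment at which its call begins: read the wrist's pose just before it. There is no depth.
- finish_job(): hands the job in, once; it reports no verdict.
Trained networks look in the newest picture that a camera, given by its name, has taken for a name from the list of things; names that differ only in an ending like _2 or _b are one class to them, and where a whole thing is asked for, a point or a joint stands for the part that bears it (a point fixed in the world has none). Each returns a list of dicts, best first, with "p" (0 to 1); they miss things now and then, are a little off and sometimes report something else, mostly with a low value. They report only what shows in the picture. A call takes as long as a camera call. They do not tell look-alikes from the thing itself.
- recognise(camera, name): "rect" ([centre column, centre row, width, height] in pixels, round what is visible of it).
- masks_of(camera, name): "mask" (420x560 bool, what is visible of it) and "rect" ([centre column, centre row, width, height] in pixels, round what is visible of it).
The state is a dict: "time": time; "joints": joint angles; "joint_velocities": joint speeds; "tau": joint torques, N m; "tcp_pos": TCP position; "eef_rot": TCP orientation; "ft_force": force on the tool from outside, world axes, zero at the start; "torque": the same for the moment, N m; "opening": finger opening in m.
Only numpy, scipy, OpenCV 4.12 (cv2) and the standard library are available. Lean on these libraries where they do the work, as an engineer would, in place of code of your own. Each camera call takes 0.05 s, during which the arm holds its last target.

## Task

The blue case goes back in its place: the third slot of the divider rack, counted from the end with the red end plate, full and empty slots alike. With closed fingers, run a fingertip along the top of the label rail from the first slot at the red end to the second and the third; then push the blue case along the table, without gripping, lifting or toppling it, until it is in line with that third slot, and push it in fully home against the back. Leave the other cases, the tape roll and the tin where they are.

Things in the scene. Friction and masses are not known exactly. Their poses are not given: they have to be found in the camera images.
- rack: low grey steel divider rack bolted to the table: six slots side by side, two of them holding other cases. Origin on the table, at the middle of the line of the divider fronts (open front of the slots). x: level, into the slots; y: along the row; z up. Slot centres at y = +125, +75, +25, -25, -75, -125 mm; each 44 mm clear between 6 mm dividers with rounded fronts
- back_stop (a point): middle of the foot of the rack's back panel, which stops a case: x = 130 mm, y = 0 of the rack, on the table. Dividers run from x = 0 to 130 mm, 58 mm high in front, 88 mm at the back. Slots have no floor: a case slides in on the table top. A case that is home has its middle at x = 55 mm of the rack and stands out 20 mm in front of the dividers
- rail: dark steel label rail on top of the rack's back panel, rigid, one blank white label over each slot; 24 mm wide (its x), 306 mm long (its y), flat top 107 mm above the table. Origin at the middle of its underside, 10 mm below its top, at x = 132 mm, y = 0 of the rack; same axes as the rack
- red_plate: the rack's red end plate, 6 mm thick, 130 mm deep, 107 mm high at the back, 58 mm in front. It stands at y = +150 mm or at y = -150 mm of the rack (a grey plate at the other end). Origin at the middle of its underside, x = 65 mm of the rack. Slot one is the slot next to it, its centre 25 mm from the plate's
- blue_case: the case to push: slate blue slim hard case standing on its long narrow edge, 150 mm long (its x), 34 mm thick (its y), 64 mm high, end edges rounded 9 mm, handle folded flush on top. Origin at the middle of its underside. 0.28 to 0.55 kg. Starts on the table in front of the rack, x within 0.2 rad of the rack's x, mostly to one side of its slot. Stays upright if pushed low down
- blue_case_left: the blue case's broad flank on its +y side, fixed part of it, 132 x 62 mm. Origin at the middle of the flank's lower edge, 16 mm to +y of the case's middle, 1 mm up
- blue_case_right: the blue case's broad flank on its -y side, fixed part of it, 132 x 62 mm. Origin at the middle of the flank's lower edge, 16 mm to -y of the case's middle, 1 mm up
- orange_case: bystander in a slot of the rack: orange, else like the blue case. Origin at the middle of its underside
- olive_case: bystander in a slot of the rack: olive, else like the blue case. Origin at the middle of its underside
- tape_roll: bystander: black roll of tape lying flat, 86 mm across, 25 mm high. Origin at the middle of its underside
- tin: bystander: small green tin, 56 mm across, 62 mm high, upright. Origin at the middle of its underside
There are look-alikes about, which are no part of the job. Of the things that look like the red_plate, the smallest one is meant.

How it is judged:
By the outcome, as a careful person would: the job done as asked, in the order asked, and still so for the second after the job is handed in, with the robot touching nothing.
It also fails if it takes over 67 s, if anything falls off the work surface, if the arm or the gripper's body presses on something with over 40 N, if the wrist force passes 120 N, or if a joint passes its speed limit or range.

## Working session

There is one attempt and no reset: what is moved stays moved. The work goes in short steps, Python scripts to look and compute and a shell command to move; the robot and the scene stay as the last step left them, time stands still between calls to the robot, and variables do not carry over. Pictures are saved under pics/ and viewed, and the job is handed in when it is done.

```bash
ls; mkdir -p pics; python3 - <<'E'
from station import *
import cv2
s=read_state(); print(s)
for c in ["scene","side","wrist"]:
    d=snapshot(c); cv2.imwrite(f"pics/{c}0.png",d["color"][:,:,::-1])
    print(c,d["fx"],d["fy"],d["cx"],d["cy"],d.get("world_from_camera",d.get("hand_eye")))
    for n in ["rack","rail","red_plate","blue_case","orange_case","olive_case","tape_roll","tin"]:
        print(n,[(round(r["p"],2),[round(float(v)) for v in r["rect"]]) for r in recognise(c,n)])
E
```

```text
pics
{'time': 0.0, 'joints': array([-1.53980928e+00,  2.59373099e-01,  1.53605046e+00, -1.41177928e-05,
        1.34801973e+00, -2.02785523e-01]), 'joint_velocities': array([-0.00023273, -0.00119466,  0.000654  , -0.00122354,  0.00011039,
        0.00223579]), 'tau': array([ 4.95238637e-04, -4.37308609e+01, -2.84002823e+01,  7.19759753e-02,
        4.15845599e-02, -1.36759700e-04]), 'tcp_pos': array([ 0.12741546, -0.53448121,  0.21781462]), 'eef_rot': array([ 9.93175964e-01,  1.16621814e-01,  7.25288172e-05, -9.22497378e-04]), 'ft_force': array([-0.44936344, -1.15169805, -0.38888234]), 'torque': array([-0.03314056,  0.0133276 ,  0.01293854]), 'opening': 0.09329596823005544}
scene 440.8660810516231 440.8660810516231 280.0595526582275 211.78091973625894 [[ 0.05429805  0.69370279 -0.71821178  1.36105639]
 [ 0.99835242 -0.05107924  0.026141   -0.15251101]
 [-0.01855163 -0.71844788 -0.69533336  0.80043021]
 [ 0.          0.          0.          1.        ]]
rack [(0.88, [371, 206, 70, 112]), (0.19, [149, 236, 28, 35])]
rail [(0.56, [395, 189, 20, 85])]
red_plate [(0.9, [369, 243, 60, 30])
[... 689 characters left out ...]
0, 39, 27]), (0.69, [180, 232, 72, 66]), (0.65, [235, 187, 39, 57])]
blue_case [(0.8, [311, 238, 27, 56])]
orange_case [(0.93, [322, 297, 39, 43])]
olive_case [(0.7, [258, 263, 36, 36])]
tape_roll [(0.62, [365, 181, 28, 21])]
tin [(0.65, [328, 164, 18, 24])]
wrist 310.57976556523835 310.57976556523835 277.13708596567585 209.35641913915694 [[ 3.35181047e-04 -9.59808200e-01 -2.80656563e-01  7.88015651e-02]
 [ 9.99999883e-01  4.19237338e-04 -2.39461447e-04  1.07015359e-05]
 [ 3.47498771e-04 -2.80656450e-01  9.59808229e-01 -1.65683911e-01]
 [ 0.00000000e+00  0.00000000e+00  0.00000000e+00  1.00000000e+00]]
rack []
rail []
red_plate []
blue_case []
orange_case []
olive_case []
tape_roll []
tin []
```

View pics/scene0.png

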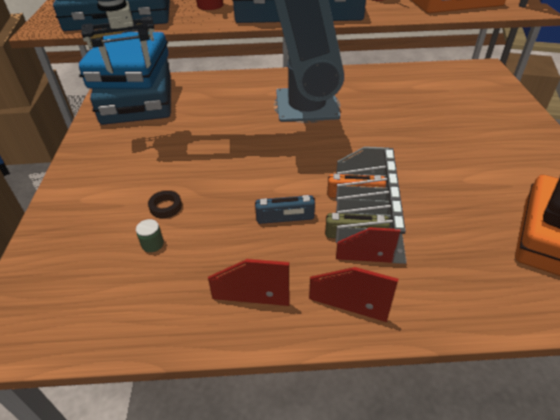

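View pics/side0.png

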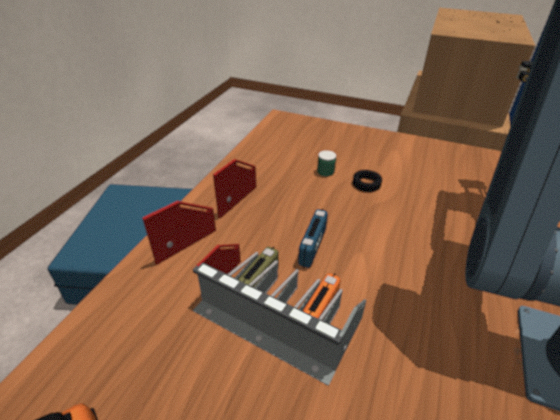

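View pics/wrist0.png

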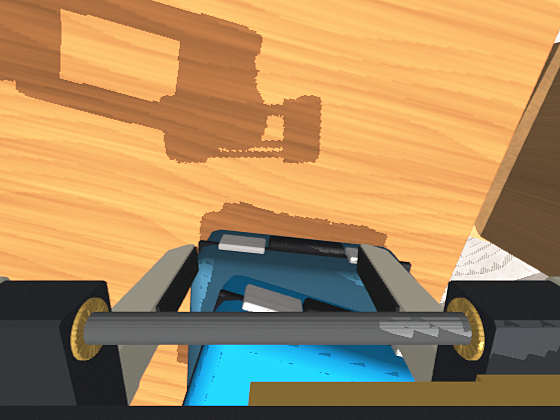

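```bash
python3 - <<'E'
import cv2
a=cv2.imread("pics/scene0.png")[130:330,200:420]; cv2.imwrite("pics/c1.png",cv2.resize(a,None,fx=3.0,fy=3.0,interpolation=cv2.INTER_CUBIC))
a=cv2.imread("pics/side0.png")[190:390,140:390]; cv2.imwrite("pics/c2.png",cv2.resize(a,None,fx=3.0,fy=3.0,interpolation=cv2.INTER_CUBIC))
E
```

```text
(no output)
```

View pics/c1.png

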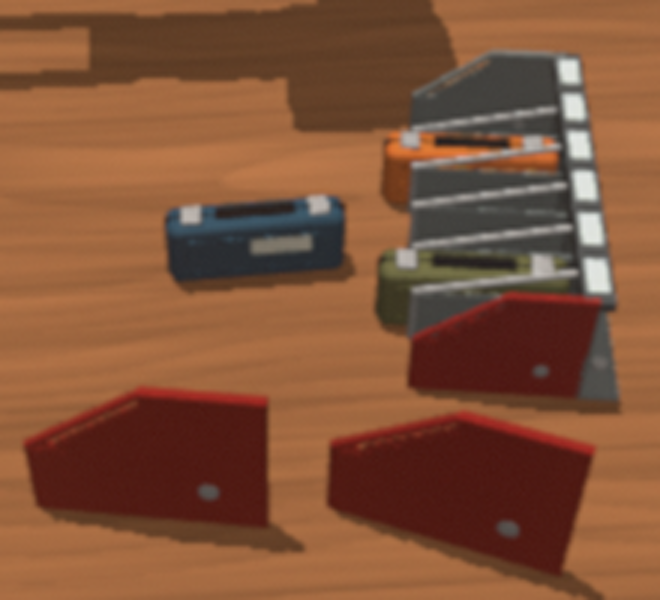

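View pics/c2.png

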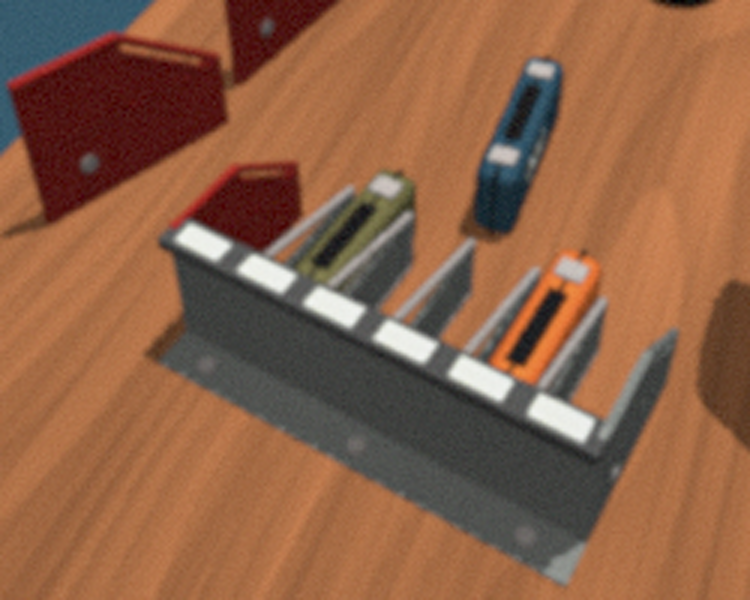

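```bash
cat > h.py <<'E'
from station import *
import numpy as np, cv2
from scipy.optimize import least_squares, minimize
def proj(d,P):
    T=np.linalg.inv(d["world_from_camera"]); q=P@T[:3,:3].T+T[:3,3]
    return np.c_[d["fx"]*q[:,0]/q[:,2]+d["cx"], d["fy"]*q[:,1]/q[:,2]+d["cy"]]
def tf(p,P):
    c,s=np.cos(p[2]),np.sin(p[2]); return np.c_[p[0]+c*P[:,0]-s*P[:,1],p[1]+s*P[:,0]+c*P[:,1],P[:,2]]
def casepts(r=.009,L=.15,W=.034,H=.064):
    o=[]
    for z in(0,H):
        for sx in(1,-1):
            for sy in(1,-1):
                for a in np.linspace(0,np.pi/2,4):
                    o.append([sx*(L/2-r+r*np.cos(a)),sy*(W/2-r+r*np.sin(a)),z])
    return np.array(o)
def fitcase(ds,masks,p0,name="blue"):
    P=casepts()
    S=4
    def cost(p):
        c=0
        for d,m in zip(ds,masks):
            h=cv2.convexHull((proj(d,tf(p,P))*16*1).round().astype(np.int32))
            im=np.zeros((420*S,560*S),np.uint8)
            hh=cv2.convexHull((((proj(d,tf(p,P))+.5)*S-.5)*16).round().astype(np.int32))
            cv2.fillConvexPoly(im,hh,1,shift=4)
            im=cv2.resize(im.astype(np.float32),(560,420),interpolation=cv2.INTER_AREA)
            c+=np.abs(im-m).sum()
        return c
    best=None
    for y in (-.15,0,.15):
        r=minimize(cost,[p0[0],p0[1],p0[2]+y],method="Nelder-Mead",options=dict(initial_simplex=np.array([p0[0],p0[1],p0[2]+y])+np.array([[0,0,0],[.015,0,0],[0,.015,0],[0,0,.1]]),xatol=2e-4,fatol=.3))
        if best is None or r.fun<best.fun: best=r
    return best.x,best.fun
def ray(d,u,v,z):
    T=np.asarray(d["world_from_camera"]); r=T[:3,:3]@[(u-d["cx"])/d["fx"],(v-d["cy"])/d["fy"],1]
    return T[:3,3]+r*(z-T[2,3])/r[2]
E
python3 - <<'E'
from h import *
ds=[snapshot("scene"),snapshot("side")]
win=[(385,145,420,235),(190,255,345,345)]
L=[]
for d,w in zip(ds,win):
    im=d["color"].astype(int); m=(im.min(2)>165).astype(np.uint8)
    n,lab,st,ce=cv2.connectedComponentsWithStats(m)
    c=[(ce[i],st[i,4]) for i in range(1,n) if w[0]<ce[i][0]<w[2] and w[1]<ce[i][1]<w[3] and st[i,4]>15]
    c.sort(key=lambda t:t[0][1]); print([(x.round(1).tolist(),int(a)) for x,a in c])
    L.append(np.array([x for x,a in c]))
# slot y: rack y=-125 is red end (farthest world x)
ys=np.array([125,75,25,-25,-75,-125])/1e3
P=np.c_[np.full(6,.132),ys,np.full(6,.107)]
# scene: rows grow toward world +x = -rack y ; side: red end is top row
def f(p): return np.r_[(proj(ds[0],tf(p,P))-L[0]).ravel(),(proj(ds[1],tf(p,P[::-1]))-L[1]).ravel()]
if all(len(l)==6 for l in L):
    r=least_squares(f,[.5,0,np.pi/2]); print(r.x,np.abs(r.fun).max(), r.fun.round(1)); rack=r.x
    np.save("rack.npy",rack)
ms=[]
for c,d in zip(["scene","side"],ds):
    b=masks_of(c,"blue_case")[0]; print(b["p"],b["rect"],b["mask"].sum()); ms.append(b["mask"])
b0=ray(ds[0],288,208,.04); print(b0)
print(fitcase(ds,ms,[b0[0],b0[1],rack[2]]))
for i in(0,1): print([fitcase([ds[i]],[ms[i]],[b0[0],b0[1],rack[2]])])
for n in ["tape_roll","tin","orange_case","olive_case"]:
    for c,d in zip(["scene","side"],ds):
        q=[k for k in recognise(c,n)]
        print(n,c,[(ray(d,k["rect"][0],k["rect"][1],.03 if n=="tin" else .012 if n=="tape_roll" else .06).round(3),round(k["p"],2)) for k in q])
E
```

```text
[([389.3, 153.4], 49), ([390.9, 165.2], 54), ([392.7, 177.9], 59), ([394.5, 191.4], 67), ([396.5, 205.7], 75), ([398.5, 221.0], 80)]
[([207.4, 270.4], 126), ([330.2, 279.5], 40), ([228.4, 280.6], 136), ([251.1, 291.8], 146), ([274.7, 303.4], 159), ([300.0, 315.6], 172), ([326.7, 328.7], 187)]
0.56 [287.2, 209.8, 66.1, 27.8] 1457
0.69 [312.5, 239.6, 28.8, 53.5] 986
[ 0.56348498 -0.10336701  0.04      ]Traceback (most recent call last):
  File "<stdin>", line 23, in <module>
NameError: name 'rack' is not defined
```

```bash
python3 - <<'E'
from h import *
ds=[snapshot("scene"),snapshot("side")]
L=[np.array([[389.3,153.4],[390.9,165.2],[392.7,177.9],[394.5,191.4],[396.5,205.7],[398.5,221.0]]),
np.array([[207.4,270.4],[228.4,280.6],[251.1,291.8],[274.7,303.4],[300.0,315.6],[326.7,328.7]])]
ys=np.array([125,75,25,-25,-75,-125])/1e3
P=np.c_[np.full(6,.132),ys,np.full(6,.107)]
def f(p): return np.r_[(proj(ds[0],tf(p,P))-L[0]).ravel(),(proj(ds[1],tf(p,P[::-1]))-L[1]).ravel()]
r=least_squares(f,[.5,0,np.pi/2]); print(r.x,r.fun.round(1)); rack=r.x
np.save("rack.npy",rack)
ms=[]
for c,d in zip(["scene","side"],ds):
    b=masks_of(c,"blue_case")[0]; ms.append(b["mask"])
    o=d["color"].copy(); o[b["mask"]]=o[b["mask"]]//2+[0,120,0]
    cv2.imwrite(f"pics/m_{c}.png",o[:,:,::-1])
p,e=fitcase(ds,ms,[.563,-.103,rack[2]]); print("both",p,e)
for i in(0,1): print([fitcase([ds[i]],[ms[i]],[.563,-.103,rack[2]])])
def box(c,d):
    o=cv2.imread(f"pics/m_{c}.png")
    for z in(0,.064):
        q=casepts(); q=q[abs(q[:,2]-z)<1e-6]; cv2.polylines(o,[cv2.convexHull(proj(d,tf(p,q)).round().astype(np.int32))],1,(0,255,255))
    R=[]
    for y in [-.15,-.1,-.05,0,.05,.1,.15]:
        a=proj(d,tf(rack,np.array([[0,y,.058],[.13,y,.088],[0,y,0]]))).round().astype(int)
        cv2.line(o,tuple(map(int,a[0])),tuple(map(int,a[1])),(255,0,255)); cv2.line(o,tuple(map(int,a[0])),tuple(map(int,a[2])),(255,255,0))
    return o
o1=box("scene",ds[0])[140:290,230:420];o2=box("side",ds[1])[190:340,190:380]
cv2.imwrite("pics/ov.png",np.vstack([cv2.resize(k,None,fx=2,fy=2,interpolation=cv2.INTER_CUBIC) if 0 else cv2.resize(k,(570,300)) for k in (o1,o2)][:2]))
for n in ["tape_roll","tin","orange_case","olive_case"]:
    for c,d in zip(["scene","side"],ds):
        print(n,c,[(ray(d,k["rect"][0],k["rect"][1],.03 if n=="tin" else .012 if n=="tape_roll" else .06).round(3),round(k["p"],2)) for k in recognise(c,n)])
c,s=np.cos(rack[2]),np.sin(rack[2]); R=np.array([[c,s],[-s,c]])
print("blue in rack",R@(p[:2]-rack[:2]),p[2]-rack[2])
for y in (-.125,-.075,-.025): print(tf(rack,np.array([[.132,y,.107],[.055,y,0],[0,y,0]])))
E
```

```text
[0.54975351 0.02120371 1.4204584 ] [ 0.4 -0.4  0.5 -0.4  0.4 -0.4  0.4 -0.4  0.4 -0.2  0.6 -0.   0.1 -0.5
  0.3 -0.3  0.1 -0.5  0.2 -0.4 -0.  -0.3 -0.2 -0.4]Traceback (most recent call last):
  File "<stdin>", line 12, in <module>
IndexError: list index out of range
```

```bash
cat >> h.py <<'E'
def getmask(c,n,k=5):
    for _ in range(k):
        d=snapshot(c); q=masks_of(c,n)
        if q and q[0]["p"]>.4: return d,q[0]["mask"]
    return d,None
rack=np.load("rack.npy")
def torack(p):
    c,s=np.cos(rack[2]),np.sin(rack[2]); q=np.array([[c,s],[-s,c]])@(np.asarray(p[:2])-rack[:2]); return q
E
cat > see.py <<'E'
import sys
from h import *
tag=sys.argv[1]; p0=[float(v) for v in sys.argv[2:4]]
D=[getmask(c,"blue_case") for c in("scene","side")]; D=[x for x in D]
ds=[x[0] for x in D if x[1] is not None]; ms=[x[1] for x in D if x[1] is not None]
p,e=fitcase(ds,ms,[*p0,rack[2]]); print(len(ds),"case",p.round(4),round(float(e)),"in rack",torack(p).round(4),round(float(p[2]-rack[2]),3))
for i in range(len(ds)): print(fitcase([ds[i]],[ms[i]],[*p0,rack[2]]))
os_=[]
for d,m in D:
    o=d["color"][:,:,::-1].copy()
    if m is not None:
        cs,_=cv2.findContours(m.astype(np.uint8),cv2.RETR_EXTERNAL,cv2.CHAIN_APPROX_NONE)
    z3=3; o=cv2.resize(o,None,fx=z3,fy=z3,interpolation=cv2.INTER_LINEAR)
    if m is not None: cv2.drawContours(o,[c*z3+1 for c in cs],-1,(0,255,0),1)
    for z in(0,.064):
        q=casepts(); q=q[abs(q[:,2]-z)<1e-6]; cv2.polylines(o,[cv2.convexHull(((proj(d,tf(p,q))+.5)*z3).astype(np.int32))],1,(0,255,255))
    for y in [-.15,-.1,-.05,0,.05,.1,.15]:
        a=((proj(d,tf(rack,np.array([[0,y,.058],[.13,y,.088],[0,y,0]])))+.5)*z3).astype(int)
        cv2.line(o,tuple(map(int,a[0])),tuple(map(int,a[1])),(255,0,255)); cv2.line(o,tuple(map(int,a[0])),tuple(map(int,a[2])),(255,255,0))
    os_.append(o)
cv2.imwrite(f"pics/ov_{tag}.png",np.hstack([cv2.resize(os_[0][420:900,720:1240],(400,369)),cv2.resize(os_[1][600:1020,600:1120],(400,323))[:323] if 0 else cv2.resize(os_[1][600:1080,600:1120],(400,369))]))
E
python3 see.py a .563 -.103; python3 - <<'E'
from h import *
for n in ["tape_roll","tin","orange_case","olive_case"]:
    for c in ["scene","side"]:
        d=snapshot(c)
        print(n,c,[(ray(d,k["rect"][0],k["rect"][1],.03 if n=="tin" else .012 if n=="tape_roll" else .06).round(3),round(k["p"],2)) for k in recognise(c,n)])
for y in (-.125,-.075,-.025): print(tf(rack,np.array([[.132,y,.107],[.055,y,0],[0,y,0]])).round(4).tolist())
print(read_state()["time"])
E
```

```text
2 case [ 0.5569 -0.1108  1.6216] 359 in rack [-0.1295 -0.0269] 0.201
(array([ 0.5563795 , -0.11004442,  1.64471327]), np.float64(223.1875))
(array([ 0.55745775, -0.11398788,  1.62244847]), np.float64(130.6875))
tape_roll scene [(array([ 0.496, -0.426,  0.012]), 0.6), (array([0.679, 0.079, 0.012]), 0.43)]
tape_roll side [(array([ 0.493, -0.412,  0.012]), 0.58), (array([0.645, 0.006, 0.012]), 0.38)]
tin scene [(array([ 0.624, -0.443,  0.03 ]), 0.95)]
tin side [(array([ 0.618, -0.439,  0.03 ]), 0.6)]
orange_case scene [(array([0.513, 0.084, 0.06 ]), 0.75)]
orange_case side [(array([0.479, 0.07 , 0.06 ]), 0.9), (array([ 0.61 , -0.387,  0.06 ]), 0.42)]
olive_case scene [(array([0.654, 0.056, 0.06 ]), 0.6)]
olive_case side [(array([0.557, 0.164, 0.06 ]), 0.66)]
[[0.6931, 0.133, 0.107], [0.6816, 0.0569, 0.0], [0.6733, 0.0025, 0.0]]
[[0.6437, 0.1405, 0.107], [0.6321, 0.0644, 0.0], [0.6239, 0.01, 0.0]]
[[0.5942, 0.148, 0.107], [0.5827, 0.0718, 0.0], [0.5745, 0.0175, 0.0]]
2.7
```

View pics/ov_a.png

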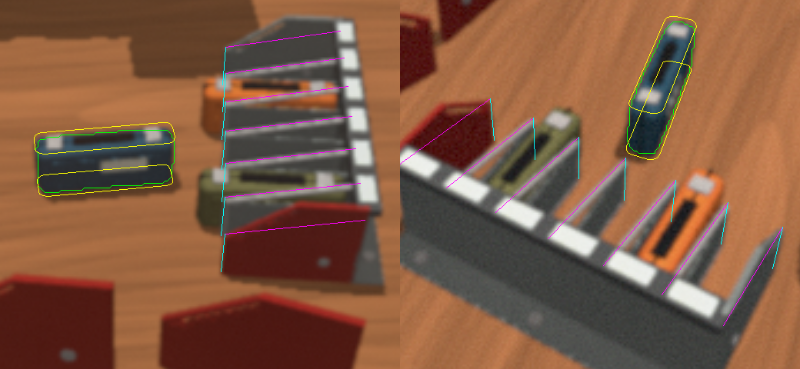

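```bash
python3 -m creep '[{"translation":[0,0,-1],"twist":[0,0,0]},{"translation":[0,0,-1],"twist":[0,0,-1]},{"translation":[0,0,0],"twist":[0,0,-1]},{"translation":[0,0,0],"twist":[0,0,-1]},{"translation":[0,0,0],"twist":[0,0,-1]},{"translation":[0,0,0],"twist":[0,0,-1]},{"translation":[0,0,0],"twist":[0,0,-1]},{"translation":[0,0,0],"twist":[0,0,-1]}]' 0 20
cat > go.py <<'E'
import sys
from station import *
import numpy as np
from scipy.spatial.transform import Rotation as R
# usage: go.py x y z  -> needed tool-axes units
s=read_state(); r=R.from_quat(s["eef_rot"]).as_matrix()
rk=np.load("rack.npy")
if len(sys.argv)>4: # rack coords
    c,q=np.cos(rk[2]),np.sin(rk[2]); a=[float(v) for v in sys.argv[1:4]]
    t=np.array([rk[0]+c*a[0]-q*a[1],rk[1]+q*a[0]+c*a[1],a[2]])
else: t=np.array([float(v) for v in sys.argv[1:4]])
print("units",(r.T@(t-s["tcp_pos"])/.04).round(3))
x=np.arctan2(r[1,0],r[0,0]); print("tool x yaw",round(x,3),"twistz to rack (units)",round(-(rk[2]-x)/np.radians(8),2),"tilt",r[:2,2].round(3))
c,q=np.cos(rk[2]),np.sin(rk[2]); d=s["tcp_pos"][:2]-rk[:2]
print("tcp",s["tcp_pos"].round(4),"rack",round(c*d[0]+q*d[1],4),round(-q*d[0]+c*d[1],4),"F",s["ft_force"].round(1),"t",s["time"],"open",round(s["opening"],4))
E
python3 go.py .55 -.13 .25
```

```text
time: 3.5
tcp_pos: [0.1275, -0.5347, 0.302]
eef_rot: [0.811, 0.584, 0.0, -0.0]
ft_force: [0.4, 0.2, 0.8]
opening: 0.0336
units [12.944  6.813  1.303]
tool x yaw 1.248 twistz to rack (units) -1.23 tilt [0. 0.]
tcp [ 0.1275 -0.5347  0.302 ] rack -0.6129 0.3343 F [0.4 0.2 0.8] t 3.5 open 0.0336
```

```bash
python3 -m creep '[{"translation":[1,0.53,0.1],"twist":[0,0,0]},{"translation":[1,0.53,0.1],"twist":[0,0,0]},{"translation":[1,0.53,0.1],"twist":[0,0,0]},{"translation":[1,0.53,0.1],"twist":[0,0,0]},{"translation":[1,0.53,0.1],"twist":[0,0,0]},{"translation":[1,0.53,0.1],"twist":[0,0,0]},{"translation":[1,0.53,0.1],"twist":[0,0,0]},{"translation":[1,0.53,0.1],"twist":[0,0,0]}]'
python3 go.py .55 -.13 .25
```

```text
time: 4.3
tcp_pos: [0.3936, -0.2808, 0.2683]
eef_rot: [0.813, 0.582, -0.001, 0.002]
ft_force: [0.4, -0.5, 0.6]
opening: 0.0003
units [4.831 2.483 0.448]
tool x yaw 1.242 twistz to rack (units) -1.28 tilt [ 0.001 -0.004]
tcp [ 0.3936 -0.2808  0.2683] rack -0.322 0.1092 F [ 0.4 -0.5  0.6] t 4.3 open 0.0003
```

```bash
python3 -m creep '[{"translation":[1,0.5,0.1],"twist":[0,0,0]},{"translation":[1,0.5,0.1],"twist":[0,0,0]},{"translation":[1,0.5,0.1],"twist":[0,0,0]},{"translation":[1,0.5,0.1],"twist":[0,0,0]},{"translation":[0.6,0.3,0],"twist":[0,0,0]},{"translation":[0,0,0],"twist":[0,0,-0.7]},{"translation":[0,0,0],"twist":[0,0,-0.6]},{"translation":[0,0,0],"twist":[0,0,0]}]'
python3 go.py -0.15 -.025 .25 r
cat > wr.py <<'E'
import sys
from h import *
from scipy.spatial.transform import Rotation as R
def wristsnap():
    s=read_state(); d=snapshot("wrist"); T=np.eye(4); T[:3,:3]=R.from_quat(s["eef_rot"]).as_matrix(); T[:3,3]=s["tcp_pos"]
    d["world_from_camera"]=T@np.asarray(d["hand_eye"]); return d
if __name__=="__main__":
    tag=sys.argv[1]; p0=[float(v) for v in sys.argv[2:4]]
    for _ in range(4):
        d=wristsnap(); q=masks_of("wrist","blue_case")
        if q and q[0]["p"]>.4: break
    m=None; p=None
    o=d["color"][:,:,::-1].copy()
    if q:
        print(q[0]["p"],q[0]["rect"]); m=q[0]["mask"]
        p,e=fitcase([d],[m],[*p0,rack[2]]); print("case",p.round(4),round(float(e)),int(m.sum()),"rack",torack(p).round(4),round(float(p[2]-rack[2]),3))
        cs,_=cv2.findContours(m.astype(np.uint8),cv2.RETR_EXTERNAL,cv2.CHAIN_APPROX_NONE); cv2.drawContours(o,cs,-1,(0,255,0),1)
        for z in(0,.064):
            g=casepts(); g=g[abs(g[:,2]-z)<1e-6]; cv2.polylines(o,[cv2.convexHull((proj(d,tf(p,g))+.5).astype(np.int32))],1,(0,255,255))
    for y in [-.15,-.1,-.05,0,.05,.1,.15]:
        a=(proj(d,tf(rack,np.array([[0,y,.058],[.13,y,.088],[0,y,0]])))+.5).astype(int)
        cv2.line(o,tuple(map(int,a[0])),tuple(map(int,a[1])),(255,0,255)); cv2.line(o,tuple(map(int,a[0])),tuple(map(int,a[2])),(255,255,0))
    cv2.imwrite(f"pics/w_{tag}.png",o)
    print("t",read_state()["time"])
E
python3 wr.py a .557 -.11
```

```text
time: 5.1
tcp_pos: [0.5493, -0.1224, 0.2505]
eef_rot: [0.752, 0.659, -0.0, 0.002]
ft_force: [-0.5, 0.2, 0.3]
opening: 0.0001
units [-0.202  0.094  0.014]
tool x yaw 1.439 twistz to rack (units) 0.13 tilt [ 0.002 -0.003]
tcp [ 0.5493 -0.1224  0.2505] rack -0.142 -0.0211 F [-0.5  0.2  0.3] t 5.1 open 0.0001
0.58 [281.5, 171.2, 42.0, 126.0]
case [ 0.5584 -0.1103  1.6105] 180 3744 rack [-0.1287 -0.0283] 0.19
t 5.2
```

View pics/w_a.png

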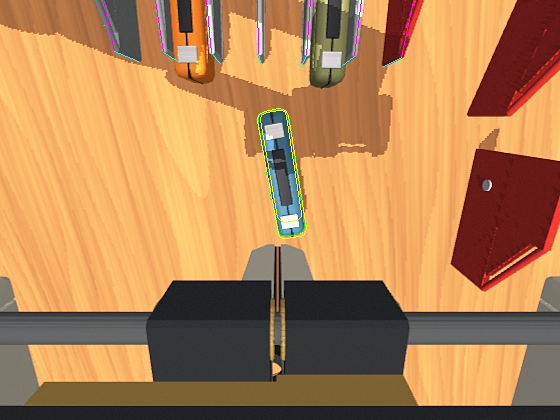

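```bash
python3 -m creep '[{"translation":[1,0.37,0],"twist":[0,0,0.13]},{"translation":[1,0.37,0],"twist":[0,0,0]},{"translation":[1,0.37,0],"twist":[0,0,0]},{"translation":[1,0.37,0],"twist":[0,0,0]},{"translation":[1,0.37,0],"twist":[0,0,0]},{"translation":[1,0.37,0.2],"twist":[0,0,0]},{"translation":[0.85,0.37,0.4],"twist":[0,0,0]},{"translation":[0,0,0.4],"twist":[0,0,0]}]'
python3 go.py .132 -.125 .112 r
```

```text
time: 6.0
tcp_pos: [0.7026, 0.133, 0.2128]
eef_rot: [0.769, 0.639, 0.003, 0.006]
ft_force: [-0.7, -0.7, -0.5]
opening: 0.0005
units [-0.037 -0.264  2.517]
tool x yaw 1.386 twistz to rack (units) -0.25 tilt [ 0.011 -0.005]
tcp [0.7026 0.133  0.2128] rack 0.1334 -0.1344 F [-0.7 -0.7 -0.5] t 6.0 open 0.0005
```

```bash
python3 -m creep '[{"translation":[0,-0.2,0.6],"twist":[0,0,-0.25]},{"translation":[0,0,0.6],"twist":[0,0,0]},{"translation":[0,0,0.6],"twist":[0,0,0]},{"translation":[0,0,0.4],"twist":[0,0,0]},{"translation":[0,0,0],"twist":[0,0,0]}]'
python3 go.py .132 -.125 .112 r
```

```text
time: 6.5
tcp_pos: [0.6949, 0.1334, 0.1183]
eef_rot: [0.761, 0.648, 0.001, 0.005]
ft_force: [0.1, -0.1, 0.1]
opening: 0.0004
units [-0.016 -0.045  0.156]
tool x yaw 1.411 twistz to rack (units) -0.07 tilt [ 0.007 -0.006]
tcp [0.6949 0.1334 0.1183] rack 0.1327 -0.1267 F [ 0.1 -0.1  0.1] t 6.5 open 0.0004
```

```bash
python3 -m creep '[{"translation":[0,0,0.2],"twist":[0,0,0]},{"translation":[0,0,0.05],"twist":[0,0,0]},{"translation":[0,0,0],"twist":[0,0,0]}]'
python3 go.py .132 -.125 .107 r
```

```text
time: 6.8
tcp_pos: [0.6963, 0.1322, 0.1097]
eef_rot: [0.763, 0.647, 0.002, 0.005]
ft_force: [-0.1, 0.9, -0.2]
opening: -0.0002
units [ 0.008 -0.082  0.067]
tool x yaw 1.407 twistz to rack (units) -0.1 tilt [ 0.01  -0.006]
tcp [0.6963 0.1322 0.1097] rack 0.1317 -0.1282 F [-0.1  0.9 -0.2] t 6.8 open -0.0002
```

```bash
python3 -m creep '[{"translation":[0,-0.05,0.06],"twist":[0,0,0]},{"translation":[0,0,0.04],"twist":[0,0,0]},{"translation":[0,0,0.02],"twist":[0,0,0]}]'
python3 go.py .132 -.025 .107 r
```

```text
time: 7.1
tcp_pos: [0.6953, 0.1324, 0.1074]
eef_rot: [0.763, 0.647, 0.003, 0.007]
ft_force: [-2.2, -0.2, 3.9]
opening: 0.0003
units [-0.029 -2.555 -0.026]
tool x yaw 1.407 twistz to rack (units) -0.1 tilt [ 0.014 -0.006]
tcp [0.6953 0.1324 0.1074] rack 0.1317 -0.1272 F [-2.2 -0.2  3.9] t 7.1 open 0.0003
```

```bash
python3 -m creep '[{"translation":[0,-0.25,0.03],"twist":[0,0,0]},{"translation":[0,-0.25,0.03],"twist":[0,0,0]},{"translation":[0,-0.25,0.03],"twist":[0,0,0]}]'
python3 go.py .132 -.025 .107 r
```

```text
time: 7.4
tcp_pos: [0.6704, 0.1367, 0.1074]
eef_rot: [0.763, 0.646, 0.009, 0.012]
ft_force: [4.1, -0.8, 6.2]
opening: 0.0005
units [-0.034 -1.925 -0.047]
tool x yaw 1.406 twistz to rack (units) -0.11 tilt [ 0.029 -0.006]
tcp [0.6704 0.1367 0.1074] rack 0.1322 -0.102 F [ 4.1 -0.8  6.2] t 7.4 open 0.0005
```

```bash
python3 -m creep '[{"translation":[0,-0.25,0.02],"twist":[0.1,0,0]},{"translation":[0,-0.25,0.02],"twist":[0.1,0,0]},{"translation":[0,-0.25,0.02],"twist":[0.1,0,0]}]'
python3 go.py .132 -.025 .107 r
```

```text
time: 7.7
tcp_pos: [0.6406, 0.1421, 0.1073]
eef_rot: [0.763, 0.647, -0.002, -0.003]
ft_force: [3.6, -1.2, 5.2]
opening: 0.0008
units [-0.045 -1.166  0.017]
tool x yaw 1.406 twistz to rack (units) -0.1 tilt [-0.007  0.001]
tcp [0.6406 0.1421 0.1073] rack 0.1331 -0.0717 F [ 3.6 -1.2  5.2] t 7.7 open 0.0008
```

```bash
python3 -m creep '[{"translation":[-0.02,-0.25,0.03],"twist":[0.03,0,0]},{"translation":[-0.02,-0.25,0.03],"twist":[0.04,0,0]},{"translation":[0,-0.25,0.03],"twist":[0.04,0,0]},{"translation":[0,-0.2,0.03],"twist":[0.04,0,0]}]'
python3 go.py .132 -.025 .107 r
```

```text
time: 8.1
tcp_pos: [0.6058, 0.1469, 0.1073]
eef_rot: [0.763, 0.646, -0.004, -0.007]
ft_force: [4.8, -1.3, 6.4]
opening: 0.0005
units [-0.02  -0.288  0.012]
tool x yaw 1.406 twistz to rack (units) -0.1 tilt [-0.015  0.005]
tcp [0.6058 0.1469 0.1073] rack 0.1326 -0.0365 F [ 4.8 -1.3  6.4] t 8.1 open 0.0005
```

```bash
python3 -m creep '[{"translation":[0,-0.25,0.02],"twist":[-0.03,0,0]},{"translation":[0,-0.1,0.02],"twist":[-0.03,0,0]},{"translation":[0,-0.05,0.02],"twist":[0,0,0]}]'
python3 go.py .132 -.025 .107 r
```

```text
time: 8.4
tcp_pos: [0.5901, 0.1497, 0.1073]
eef_rot: [0.763, 0.647, 0.001, -0.002]
ft_force: [4.1, -0.1, 6.1]
opening: 0.0006
units [-0.026  0.11   0.007]
tool x yaw 1.406 twistz to rack (units) -0.1 tilt [-0.001  0.004]
tcp [0.5901 0.1497 0.1073] rack 0.1331 -0.0206 F [ 4.1 -0.1  6.1] t 8.4 open 0.0006
```

```bash
python3 -m creep '[{"translation":[0,0,-0.5],"twist":[0,0,0]},{"translation":[0,0,-1],"twist":[0,0,-0.1]},{"translation":[0,0,-0.5],"twist":[0,0,0]},{"translation":[0,0,0],"twist":[0,0,0]}]'
python3 go.py -.18 -.095 .2 r
python3 - <<'E'
from h import *
d=snapshot("scene")
for u,v in [(212.7,298),(289,305),(309,298),(387,321)]: p=ray(d,u,v,0); print(p.round(3),torack(p).round(3))
E
```

```text
time: 8.8
tcp_pos: [0.5796, 0.1508, 0.1835]
eef_rot: [0.758, 0.652, -0.008, -0.01]
ft_force: [0.3, -0.1, -1.0]
opening: 0.0
units [-7.817  2.102 -0.471]
tool x yaw 1.422 twistz to rack (units) 0.01 tilt [-0.025  0.004]
tcp [0.5796 0.1508 0.1835] rack 0.1326 -0.0101 F [ 0.3 -0.1 -1. ] t 8.8 open 0.0
[ 0.793 -0.284  0.   ] [-0.265 -0.286]
[ 0.822 -0.119  0.   ] [-0.098 -0.291]
[ 0.807 -0.074  0.   ] [-0.056 -0.269]
[0.875 0.081 0.   ] [ 0.107 -0.313]
```

```bash
python3 -m creep '[{"translation":[-0.98,0.27,-0.1],"twist":[-0.18,0,0]},{"translation":[-1,0.27,0],"twist":[0,0,0]},{"translation":[-1,0.27,0],"twist":[0,0,0]},{"translation":[-1,0.27,0],"twist":[0,0,0]},{"translation":[-1,0.27,0],"twist":[0,0,0]},{"translation":[-1,0.27,0],"twist":[0,0,0]},{"translation":[-1,0.27,0],"twist":[0,0,0]},{"translation":[-0.8,0.25,0],"twist":[0,0,0]}]'
python3 go.py -.18 -.095 .02 r
```

```text
time: 9.65
tcp_pos: [0.6037, -0.1692, 0.1624]
eef_rot: [0.754, 0.656, -0.011, -0.019]
ft_force: [0.3, -0.2, -0.2]
opening: 0.0004
units [-0.031  0.48   3.542]
tool x yaw 1.433 twistz to rack (units) 0.09 tilt [-0.041  0.014]
tcp [ 0.6037 -0.1692  0.1624] rack -0.1802 -0.0818 F [ 0.3 -0.2 -0.2] t 9.65 open 0.0004
```

```bash
python3 -m creep '[{"translation":[0,0.48,0.3],"twist":[-0.3,0,0.08]},{"translation":[0,0,0.8],"twist":[0,0,0]},{"translation":[0,0,0.8],"twist":[0,0,0]},{"translation":[0,0,0.5],"twist":[0,0,0]},{"translation":[0,0,0],"twist":[0,0,0]}]'
python3 go.py -.18 -.095 .02 r
```

```text
time: 10.15
tcp_pos: [0.6126, -0.1732, 0.0487]
eef_rot: [0.761, 0.649, -0.001, -0.013]
ft_force: [-0.8, -0.5, -0.8]
opening: 0.0007
units [0.061 0.109 0.716]
tool x yaw 1.412 twistz to rack (units) -0.06 tilt [-0.019  0.019]
tcp [ 0.6126 -0.1732  0.0487] rack -0.1828 -0.0912 F [-0.8 -0.5 -0.8] t 10.15 open 0.0007
```

```bash
python3 -m creep '[{"translation":[0.05,0.05,0.4],"twist":[-0.15,-0.11,-0.05]},{"translation":[0,0,0.33],"twist":[0,0,0]},{"translation":[0,0,0],"twist":[0,0,0]}]'
python3 go.py -.18 -.095 .02 r
```

```text
time: 10.45
tcp_pos: [0.6113, -0.1693, 0.0156]
eef_rot: [0.759, 0.651, -0.002, -0.004]
ft_force: [-0.9, 0.6, -0.1]
opening: 0.0005
units [-0.021  0.14  -0.112]
tool x yaw 1.419 twistz to rack (units) -0.01 tilt [-0.008  0.004]
tcp [ 0.6113 -0.1693  0.0156] rack -0.1792 -0.0894 F [-0.9  0.6 -0.1] t 10.45 open 0.0005
```

```bash
python3 -m creep '[{"translation":[0,-0.2,-0.05],"twist":[0,0,0]},{"translation":[0,-0.2,0],"twist":[0,0,0]},{"translation":[0,-0.1,0],"twist":[0,0,0]}]'
python3 go.py -.18 -.095 .02 r; python3 wr.py b .557 -.11;
```

```text
time: 10.75
tcp_pos: [0.5917, -0.1667, 0.0198]
eef_rot: [0.759, 0.651, -0.001, -0.003]
ft_force: [1.7, -1.2, 0.5]
opening: 0.0001
units [-0.011  0.635 -0.01 ]
tool x yaw 1.419 twistz to rack (units) -0.01 tilt [-0.006  0.003]
tcp [ 0.5917 -0.1667  0.0198] rack -0.1795 -0.0696 F [ 1.7 -1.2  0.5] t 10.75 open 0.0001
0.64 [165.2, 144.3, 174.3, 288.7]
case [ 0.558  -0.0776  1.6143] 3023 29982 rack [-0.0965 -0.023 ] 0.194
t 10.85
```

View pics/w_b.png

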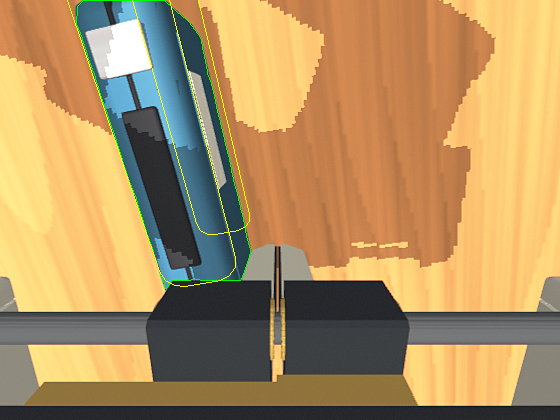

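```bash
python3 -m creep '[{"translation":[0,-0.15,0],"twist":[0,0,0]},{"translation":[0,-0.15,0],"twist":[0,0,0]},{"translation":[0,-0.1,0],"twist":[0,0,0]}]'
python3 go.py -.18 -.095 .02 r; python3 see.py b .557 -.11;
```

```text
time: 11.15
tcp_pos: [0.5831, -0.1672, 0.0252]
eef_rot: [0.759, 0.651, 0.003, 0.005]
ft_force: [4.4, -0.3, 4.2]
opening: 0.0005
units [0.035 0.843 0.141]
tool x yaw 1.418 twistz to rack (units) -0.02 tilt [ 0.012 -0.004]
tcp [ 0.5831 -0.1672  0.0252] rack -0.1813 -0.0612 F [ 4.4 -0.3  4.2] t 11.15 open 0.0005
2 case [ 0.546  -0.108   1.5924] 876 in rack [-0.1283 -0.0157] 0.172
(array([ 0.54527846, -0.08010806,  1.57573978]), np.float64(555.25))
(array([ 0.5490844 , -0.11750326,  1.58223912]), np.float64(298.5625))
```

View pics/ov_b.png

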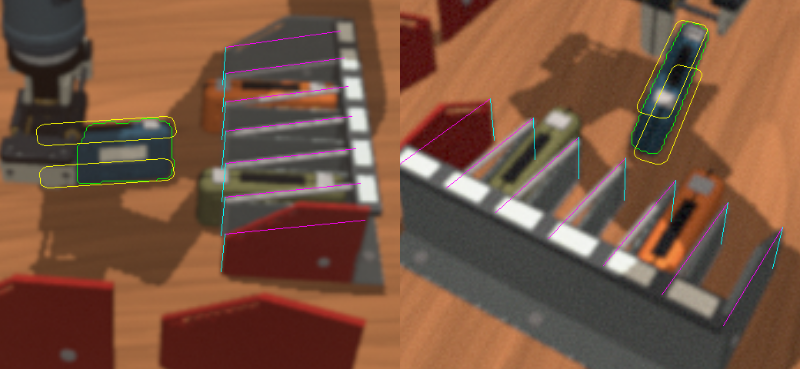

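```bash
python3 -m creep '[{"translation":[0,-0.15,0.06],"twist":[0.08,0,0]},{"translation":[0,-0.15,0.03],"twist":[0,0,0]},{"translation":[0,-0.1,0.02],"twist":[0,0,0]}]'
python3 go.py -.18 -.095 .02 r
```

```text
time: 11.65
tcp_pos: [0.5782, -0.1677, 0.0278]
eef_rot: [0.759, 0.651, 0.006, 0.011]
ft_force: [4.1, 0.3, 6.7]
opening: 0.0005
units [0.066 0.959 0.219]
tool x yaw 1.417 twistz to rack (units) -0.02 tilt [ 0.024 -0.009]
tcp [ 0.5782 -0.1677  0.0278] rack -0.1825 -0.0564 F [4.1 0.3 6.7] t 11.65 open 0.0005
```

```bash
python3 -m creep '[{"translation":[0,0.4,0],"twist":[0,0,0]},{"translation":[0,0.5,-0.5],"twist":[0.15,0,0]},{"translation":[-0.7,0,-1],"twist":[0,0,0]},{"translation":[-0.8,0,-1],"twist":[0,0,0]},{"translation":[-0.5,-0.5,-1],"twist":[0,0,0]},{"translation":[0,-0.5,-1],"twist":[0,0,0]},{"translation":[0,-0.5,-0.5],"twist":[0,0,0]},{"translation":[0,0,0],"twist":[0,0,0]}]'
python3 go.py -.18 -.095 .02 r;python3 wr.py c .557 -.11
```

```text
time: 12.45
tcp_pos: [0.5315, -0.2413, 0.2293]
eef_rot: [0.759, 0.651, -0.008, -0.011]
ft_force: [0.2, 0.6, 1.0]
opening: 0.0004
units [2.052 1.981 5.183]
tool x yaw 1.418 twistz to rack (units) -0.02 tilt [-0.027  0.006]
tcp [ 0.5315 -0.2413  0.2293] rack -0.2622 -0.0213 F [0.2 0.6 1. ] t 12.45 open 0.0004
0.7 [288.4, 69.8, 52.9, 137.8]
case [ 0.5564 -0.1099  1.6032] 102 4810 rack [-0.1286 -0.0262] 0.183
t 12.55
```

View pics/w_c.png

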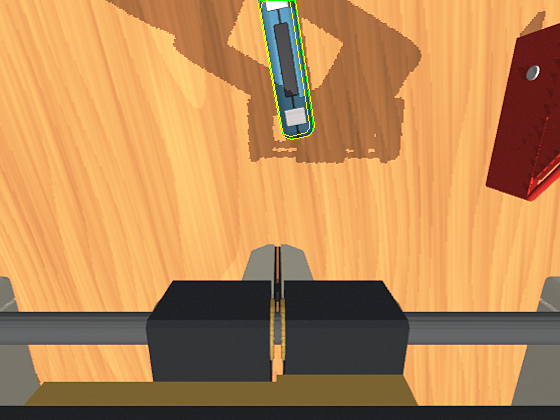

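```bash
python3 -m creep '[{"translation":[0,0.5,0],"twist":[-0.2,0,-1]},{"translation":[0,0.5,0],"twist":[0,0,-1]},{"translation":[0,0.5,0],"twist":[0,0,-1]},{"translation":[0,0,0],"twist":[0,0,-1]},{"translation":[0,0,0],"twist":[0,0,-1]},{"translation":[0,0,0],"twist":[0,0,-1]},{"translation":[0,0,0],"twist":[0,0,-1]},{"translation":[0,0,0],"twist":[0,0,-1]}]'
python3 go.py -.18 -.095 .02 r
```

```text
time: 13.35
tcp_pos: [0.5917, -0.2336, 0.2008]
eef_rot: [0.276, 0.961, 0.008, -0.019]
ft_force: [0.1, -0.5, -0.1]
opening: 0.0007
units [0.111 1.633 4.539]
tool x yaw 2.583 twistz to rack (units) 8.33 tilt [-0.032  0.027]
tcp [ 0.5917 -0.2336  0.2008] rack -0.2456 -0.0796 F [ 0.1 -0.5 -0.1] t 13.35 open 0.0007
```

```bash
python3 -m creep '[{"translation":[0,0,0],"twist":[0,0,-1]},{"translation":[0,0,0],"twist":[0,0,-1]},{"translation":[0,0,0],"twist":[0,0,-1]},{"translation":[0,0,0],"twist":[0,0,0]}]'
python3 go.py -.18 -.095 .02 r
```

```text
time: 13.75
tcp_pos: [0.59, -0.2292, 0.1874]
eef_rot: [0.059, 0.998, 0.018, -0.026]
ft_force: [0.1, -0.2, -0.1]
opening: 0.0002
units [-0.722  1.388  4.198]
tool x yaw 3.025 twistz to rack (units) 11.49 tilt [-0.05   0.038]
tcp [ 0.59   -0.2292  0.1874] rack -0.2415 -0.0773 F [ 0.1 -0.2 -0.1] t 13.75 open 0.0002
```

```bash
cat >> go.py <<'E'
zx,zy=-r[2,0],-r[2,1]  # components: down vector in tool axes
print("tilt fix twist x,y units",round(-zy/np.radians(8),2) , round(zx/np.radians(8),2))
E
python3 -m creep '[{"translation":[0,0.4,0.1],"twist":[0.23,-0.39,0.2]},{"translation":[-0.5,0.9,0],"twist":[0,0,0]},{"translation":[0,0,0],"twist":[0,0,0]}]'
python3 go.py -.18 -.095 .02 r
```

```text
time: 14.05
tcp_pos: [0.6139, -0.1773, 0.1744]
eef_rot: [0.08, 0.997, 0.002, -0.007]
ft_force: [-0.7, -0.2, 0.1]
opening: 0.0005
units [-0.097  0.153  3.86 ]
tool x yaw 2.982 twistz to rack (units) 11.18 tilt [-0.013  0.006]
tcp [ 0.6139 -0.1773  0.1744] rack -0.1866 -0.0931 F [-0.7 -0.2  0.1] t 14.05 open 0.0005
tilt fix twist x,y units 0.02 -0.1
```

```bash
python3 -m creep '[{"translation":[0,0.15,0.8],"twist":[0.02,-0.1,0]},{"translation":[0,0,0.9],"twist":[0,0,0]},{"translation":[0,0,0.9],"twist":[0,0,0]},{"translation":[0,0,0.6],"twist":[0,0,0]},{"translation":[0,0,0.3],"twist":[0,0,0]},{"translation":[0,0,0],"twist":[0,0,0]}]'
python3 go.py -.18 -.095 .02 r
```

```text
time: 14.65
tcp_pos: [0.6129, -0.168, 0.0225]
eef_rot: [0.087, 0.996, 0.002, -0.004]
ft_force: [-0.2, -0.0, 0.3]
opening: 0.0001
units [-0.107 -0.058  0.063]
tool x yaw 2.967 twistz to rack (units) 11.08 tilt [-0.008  0.004]
tcp [ 0.6129 -0.168   0.0225] rack -0.1776 -0.0908 F [-0.2 -0.   0.3] t 14.65 open 0.0001
tilt fix twist x,y units 0.02 -0.06
```

```bash
python3 -m creep '[{"translation":[0.3,0,0.05],"twist":[0,0,-0.1]},{"translation":[0.2,0,0],"twist":[0,0,0]},{"translation":[0.2,0,0],"twist":[0,0,0]},{"translation":[0.1,0,0],"twist":[0,0,0]}]'
python3 go.py -.18 -.055 .02 r
```

```text
time: 15.05
tcp_pos: [0.5831, -0.1642, 0.0231]
eef_rot: [0.082, 0.997, 0.0, -0.002]
ft_force: [2.8, -0.4, 0.3]
opening: 0.0004
units [ 0.143 -0.043  0.079]
tool x yaw 2.977 twistz to rack (units) 11.15 tilt [-0.003  0.001]
tcp [ 0.5831 -0.1642  0.0231] rack -0.1783 -0.0608 F [ 2.8 -0.4  0.3] t 15.05 open 0.0004
tilt fix twist x,y units 0.01 -0.03
```

```bash
python3 -m creep '[{"translation":[0.15,0,0.03],"twist":[0,0,0]},{"translation":[0.15,0,0],"twist":[0,0,0]},{"translation":[0.1,0,0],"twist":[0,0,0]}]'
python3 go.py -.18 -.055 .02 r; python3 wr.py d .55 -.11
```

```text
time: 15.35
tcp_pos: [0.5709, -0.164, 0.0258]
eef_rot: [0.083, 0.997, -0.002, 0.004]
ft_force: [3.7, -0.5, 1.8]
opening: 0.0003
units [-0.156  0.002  0.145]
tool x yaw 2.976 twistz to rack (units) 11.14 tilt [ 0.008 -0.004]
tcp [ 0.5709 -0.164   0.0258] rack -0.18 -0.0487 F [ 3.7 -0.5  1.8] t 15.35 open 0.0003
tilt fix twist x,y units -0.02 0.06
0.76 [391.4, 212.5, 337.3, 105.2]
case [ 0.5435 -0.1068  1.4753] 5227 26421 rack [-0.1275 -0.013 ] 0.055
t 15.45
```

View pics/w_d.png

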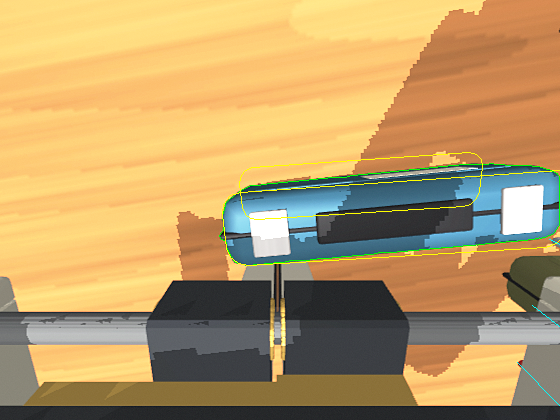

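```bash
python3 - <<'E'
from wr import *
for _ in range(4):
    d=wristsnap(); q=masks_of("wrist","blue_case")
    if q and q[0]["p"]>.4: break
m=q[0]["mask"]; best=None
for x in(.54,.55,.56):
    for y in (-.12,-.10):
        p,e=fitcase([d],[m],[x,y,rack[2]+.08])
        if best is None or e<best[1]: best=(p,e)
        print(p,e)
p=best[0]; print(torack(p),p[2]-rack[2])
print([ray(d,u,v,.064).round(4) for u,v in [(235,262),(555,240)]])
E
```

```text
[ 0.54330975 -0.10670696  1.46860088] 4834.125
[ 0.54339724 -0.10672093  1.46927246] 4835.25
[ 0.5433418  -0.1066964   1.46859066] 4834.625
[ 0.54336626 -0.10671701  1.46850264] 4836.25
[ 0.54331832 -0.10670616  1.468616  ] 4834.5
[ 0.54335099 -0.10670886  1.46853184] 4833.9375
[-0.1274287  -0.01282746] 0.04807343628609062
[array([ 0.551 , -0.1795,  0.064 ]), array([ 0.5635, -0.0389,  0.064 ])]
```

```bash
python3 -m creep '[{"translation":[-0.3,0,0],"twist":[0,0,0]},{"translation":[-0.3,0,0],"twist":[0,0,0]},{"translation":[0,0,0],"twist":[0,0,0]}]'
python3 go.py -.18 -.08 .015 r; python3 wr.py e .55 -.11; python3 see.py e .55 -.11
```

```text
time: 15.85
tcp_pos: [0.5913, -0.1658, 0.0231]
eef_rot: [0.083, 0.997, 0.0, -0.002]
ft_force: [0.1, -0.1, -0.4]
opening: 0.0004
units [-0.273 -0.029  0.201]
tool x yaw 2.976 twistz to rack (units) 11.14 tilt [-0.003  0.001]
tcp [ 0.5913 -0.1658  0.0231] rack -0.1787 -0.0691 F [ 0.1 -0.1 -0.4] t 15.85 open 0.0004
tilt fix twist x,y units 0.0 -0.02
0.66 [387.5, 180.7, 341.4, 105.5]
case [ 0.5493 -0.1066  1.4677] 2424 28210 rack [-0.1264 -0.0186] 0.047
t 15.95
2 case [ 0.5496 -0.1051  1.4728] 892 in rack [-0.1249 -0.0188] 0.052
(array([ 0.54769314, -0.10714871,  1.45553952]), np.float64(744.4375))
(array([ 0.54983815, -0.10831843,  1.48482374]), np.float64(140.125))
```

View pics/w_e.png

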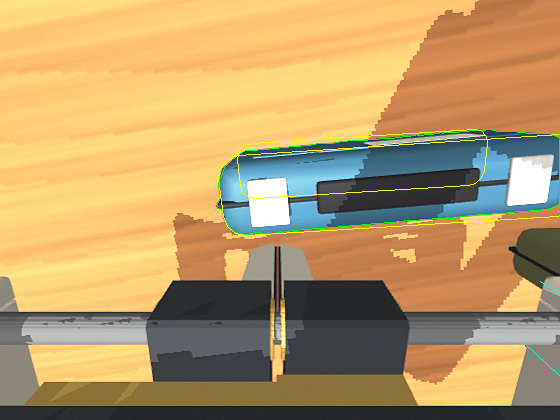

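View pics/ov_e.png

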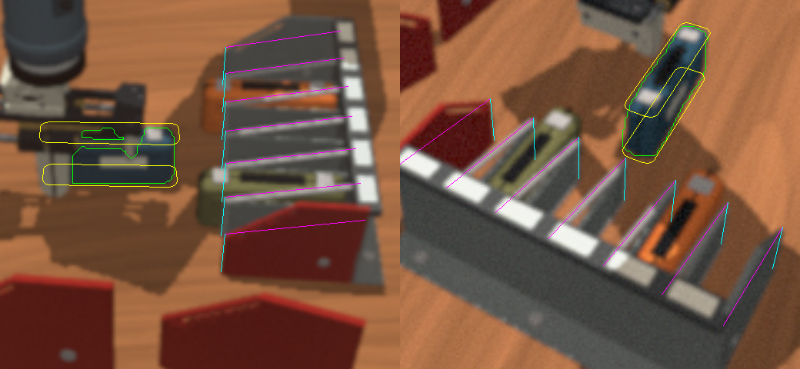

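```bash
python3 -m creep '[{"translation":[-0.1,0,-0.9],"twist":[0,0,0]},{"translation":[0,0,-0.9],"twist":[0,0,0]},{"translation":[0,0,-0.9],"twist":[0,0,0]},{"translation":[0.8,0.6,0],"twist":[0,0,0]},{"translation":[0.9,0.6,0],"twist":[0,-0.3,0]},{"translation":[0.9,0.6,0],"twist":[0,-0.3,0]},{"translation":[0,0,0],"twist":[0,0,0]}]'
python3 go.py -.109 .03 .012 r
```

```text
time: 16.85
tcp_pos: [0.4965, -0.075, 0.1318]
eef_rot: [0.084, 0.996, -0.002, 0.038]
ft_force: [-0.1, 0.0, 0.5]
opening: 0.0006
units [ 0.021 -0.152  3.001]
tool x yaw 2.973 twistz to rack (units) 11.12 tilt [ 0.076 -0.01 ]
tcp [ 0.4965 -0.075   0.1318] rack -0.1031 0.0382 F [-0.1  0.   0.5] t 16.85 open 0.0006
tilt fix twist x,y units 0.02 0.55
```

```bash
python3 -m creep '[{"translation":[0,-0.15,0.8],"twist":[0,0,0]},{"translation":[0,0,0.8],"twist":[0,0,0]},{"translation":[0,0,0.7],"twist":[0,0,0]},{"translation":[0,0,0.5],"twist":[0,0,0]},{"translation":[0,0,0],"twist":[0,0,0]}]'
python3 go.py -.109 .01 .012 r
```

```text
time: 17.35
tcp_pos: [0.5044, -0.0819, 0.0203]
eef_rot: [0.083, 0.996, -0.003, 0.042]
ft_force: [-0.8, 0.5, 0.3]
opening: 0.0005
units [-0.467  0.002  0.248]
tool x yaw 2.975 twistz to rack (units) 11.13 tilt [ 0.082 -0.013]
tcp [ 0.5044 -0.0819  0.0203] rack -0.1088 0.0294 F [-0.8  0.5  0.3] t 17.35 open 0.0005
tilt fix twist x,y units 0.0 0.6
```

```bash
python3 -m creep '[{"translation":[-0.15,0,0.2],"twist":[0,0,0]},{"translation":[-0.2,0,0],"twist":[0,0,0]},{"translation":[-0.1,0,0],"twist":[0,0,0]},{"translation":[-0.1,0,0],"twist":[0,0,0]}]'
python3 go.py -.109 -.001 .012 r
```

```text
time: 17.75
tcp_pos: [0.5291, -0.0865, 0.0161]
eef_rot: [0.083, 0.996, -0.003, 0.042]
ft_force: [-2.5, 1.2, -1.3]
opening: 0.0009
units [-0.122  0.016  0.113]
tool x yaw 2.975 twistz to rack (units) 11.13 tilt [ 0.083 -0.014]
tcp [ 0.5291 -0.0865  0.0161] rack -0.1096 0.0042 F [-2.5  1.2 -1.3] t 17.75 open 0.0009
tilt fix twist x,y units 0.0 0.6
```

```bash
python3 -m creep '[{"translation":[-0.12,0,0],"twist":[0,0,0]},{"translation":[-0.1,0,0],"twist":[0,0,0]},{"translation":[0,0,0],"twist":[0,0,0]}]'
python3 go.py -.109 -.001 .012 r
```

```text
time: 18.05
tcp_pos: [0.5379, -0.0875, 0.0175]
eef_rot: [0.083, 0.996, -0.003, 0.041]
ft_force: [-1.7, 0.8, -0.9]
opening: 0.0005
units [0.101 0.005 0.128]
tool x yaw 2.976 twistz to rack (units) 11.14 tilt [ 0.082 -0.013]
tcp [ 0.5379 -0.0875  0.0175] rack -0.1093 -0.0046 F [-1.7  0.8 -0.9] t 18.05 open 0.0005
tilt fix twist x,y units 0.0 0.59
```

```bash
python3 -m creep '[{"translation":[0.3,0,0],"twist":[0,0,0]},{"translation":[0.1,0,-1],"twist":[0,0.3,0]},{"translation":[0,-0.3,-1],"twist":[0,0.3,0]},{"translation":[-0.3,-1,-1],"twist":[0,0,0]},{"translation":[-0.3,-1,-1],"twist":[0,0,0]},{"translation":[-0.3,-1,-0.5],"twist":[0,0,0]},{"translation":[0,-0.5,0],"twist":[0,0,1]},{"translation":[0,0,0],"twist":[0,0,1]}]'
python3 -m creep '[{"translation":[0,0,0],"twist":[0,0,1]},{"translation":[0,0,0],"twist":[0,0,1]},{"translation":[0,0,0],"twist":[0,0,1]},{"translation":[0,0,0],"twist":[0,0,1]},{"translation":[0,0,0],"twist":[0,0,1]},{"translation":[0,0,0],"twist":[0,0,1]},{"translation":[0,0,0],"twist":[0,0,1]},{"translation":[0,0,0],"twist":[0,0,1]}]'
python3 go.py -.25 -.025 .2 r
```

```text
time: 18.85
tcp_pos: [0.5242, -0.2353, 0.1936]
eef_rot: [0.223, 0.975, -0.003, 0.002]
ft_force: [0.7, -0.5, 0.4]
opening: 0.0003
time: 19.65
tcp_pos: [0.5219, -0.2384, 0.1959]
eef_rot: [0.724, 0.69, 0.0, 0.01]
ft_force: [-0.6, -0.4, 0.6]
opening: 0.0004
units [ 0.234  0.369 -0.1  ]
tool x yaw 1.523 twistz to rack (units) 0.73 tilt [ 0.014 -0.014]
tcp [ 0.5219 -0.2384  0.1959] rack -0.2609 -0.0114 F [-0.6 -0.4  0.6] t 19.65 open 0.0004
tilt fix twist x,y units 0.11 0.1
```

```bash
python3 -m creep '[{"translation":[0.2,0.35,0],"twist":[0.1,0.1,0.73]},{"translation":[0.4,0,0],"twist":[0,0,0]},{"translation":[0,0,0],"twist":[0,0,0]}]'
python3 go.py -.25 -.025 .2 r;  python3 wr.py f .56 -.11; python3 see.py f .56 -.11
```

```text
time: 19.95
tcp_pos: [0.5382, -0.2154, 0.1966]
eef_rot: [0.761, 0.648, 0.002, 0.002]
ft_force: [0.0, 0.2, -0.2]
opening: 0.0003
units [-0.358  0.03  -0.086]
tool x yaw 1.411 twistz to rack (units) -0.07 tilt [ 0.005 -0.001]
tcp [ 0.5382 -0.2154  0.1966] rack -0.2357 -0.024 F [ 0.   0.2 -0.2] t 19.95 open 0.0003
tilt fix twist x,y units 0.03 -0.0
0.84 [284.9, 84.3, 38.1, 168.7]
case [ 0.5604 -0.1101  1.4186] 155 6276 rack [-0.1282 -0.0302] -0.002
t 20.05
2 case [ 0.5588 -0.1108  1.4258] 344 in rack [-0.1292 -0.0288] 0.005
(array([ 0.55798003, -0.11035469,  1.43925877]), np.float64(194.0625))
(array([ 0.55946903, -0.11247346,  1.42653558]), np.float64(147.375))
```

View pics/w_f.png

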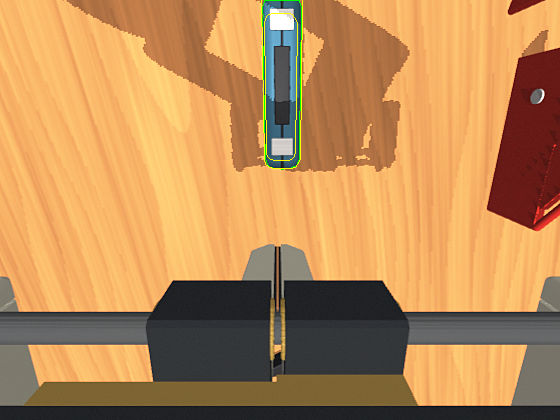

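View pics/ov_f.png

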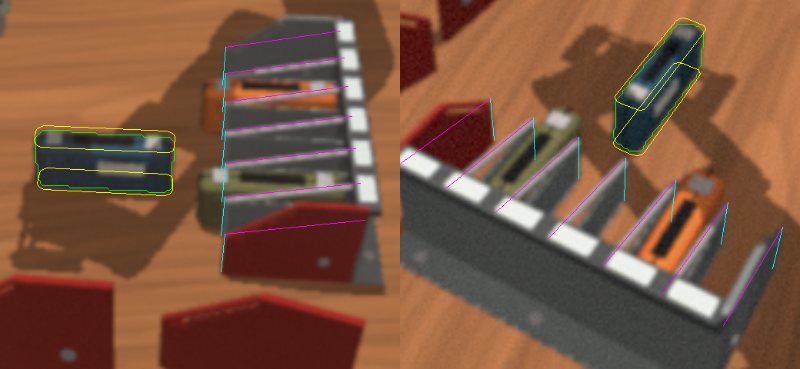

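```bash
python3 -m creep '[{"translation":[0,0.9,0],"twist":[0,0,-1]},{"translation":[0,0.9,0],"twist":[0,0,-1]},{"translation":[0,0,0],"twist":[0,0,-1]},{"translation":[0,0,0],"twist":[0,0,-1]},{"translation":[0,0,0],"twist":[0,0,-1]},{"translation":[0,0,0],"twist":[0,0,-1]},{"translation":[0,0,0],"twist":[0,0,-1]},{"translation":[0,0,0],"twist":[0,0,-1]}]'
python3 -m creep '[{"translation":[0,0,0],"twist":[0,0,-1]},{"translation":[0,0,0],"twist":[0,0,-1]},{"translation":[0,0,0],"twist":[0,0,-1]},{"translation":[0,0,0],"twist":[0,0,0]}]'
python3 go.py -.129 -.09 .1 r
```

```text
time: 21.05
tcp_pos: [0.61, -0.2278, 0.1944]
eef_rot: [0.284, 0.959, -0.0, 0.001]
ft_force: [-0.0, -0.6, 0.5]
opening: 0.0004
time: 21.45
tcp_pos: [0.6094, -0.23, 0.1938]
eef_rot: [0.069, 0.998, -0.0, 0.001]
ft_force: [-0.0, -0.4, -0.1]
opening: 0.001
units [0.133 2.765 2.342]
tool x yaw 3.003 twistz to rack (units) 11.34 tilt [ 0.001 -0.001]
tcp [ 0.6094 -0.23    0.1938] rack -0.2394 -0.0966 F [-0.  -0.4 -0.1] t 21.45 open 0.001
tilt fix twist x,y units -0.01 0.01
```

```bash
python3 -m creep '[{"translation":[0,0.9,0.3],"twist":[0,0.3,0.1]},{"translation":[0,0.9,0.3],"twist":[0,0.3,0]},{"translation":[0,0.9,0.4],"twist":[0,0,0]},{"translation":[0,0,0.8],"twist":[0,0,0]},{"translation":[0,0,0.8],"twist":[0,0,0]},{"translation":[0,0,0],"twist":[0,0,0]}]'
python3 go.py -.129 -.085 .013 r
```

```text
time: 22.05
tcp_pos: [0.6203, -0.1221, 0.0881]
eef_rot: [0.091, 0.995, 0.001, -0.04]
ft_force: [-0.6, 0.9, 0.3]
opening: 0.0006
units [0.007 0.057 1.883]
tool x yaw 2.96 twistz to rack (units) 11.03 tilt [-0.08   0.009]
tcp [ 0.6203 -0.1221  0.0881] rack -0.1311 -0.0913 F [-0.6  0.9  0.3] t 22.05 open 0.0006
tilt fix twist x,y units -0.04 -0.58
```

```bash
python3 -m creep '[{"translation":[0,0.05,0.8],"twist":[0,0,-0.2]},{"translation":[0,0,0.7],"twist":[0,0,0]},{"translation":[0.2,0,0.35],"twist":[0,0,0]},{"translation":[0.3,0,0],"twist":[0,0,0]},{"translation":[0.1,0,0],"twist":[0,0,0]},{"translation":[0,0,0],"twist":[0,0,0]}]'
python3 go.py -.129 -.047 .013 r
```

```text
time: 22.65
tcp_pos: [0.596, -0.1202, 0.0212]
eef_rot: [0.085, 0.996, -0.0, -0.035]
ft_force: [-0.4, 0.4, -0.1]
opening: 0.0002
units [0.484 0.089 0.24 ]
tool x yaw 2.971 twistz to rack (units) 11.11 tilt [-0.07   0.005]
tcp [ 0.596  -0.1202  0.0212] rack -0.1329 -0.0669 F [-0.4  0.4 -0.1] t 22.65 open 0.0002
tilt fix twist x,y units -0.05 -0.5
```

Not yet at the flank; continue in small steps.

```bash
python3 -m creep '[{"translation":[0.2,0.09,0.2],"twist":[0,0,0]},{"translation":[0.1,0,0],"twist":[0,0,0]},{"translation":[0,0,0],"twist":[0,0,0]}]'
python3 go.py -.129 -.047 .013 r
```

```text
time: 22.95
tcp_pos: [0.586, -0.1155, 0.0161]
eef_rot: [0.086, 0.996, -0.001, -0.033]
ft_force: [0.3, -0.0, -0.5]
opening: 0.0002
units [0.229 0.015 0.093]
tool x yaw 2.969 twistz to rack (units) 11.09 tilt [-0.065  0.003]
tcp [ 0.586  -0.1155  0.0161] rack -0.1298 -0.0564 F [ 0.3 -0.  -0.5] t 22.95 open 0.0002
tilt fix twist x,y units -0.06 -0.46
```

```bash
python3 -m creep '[{"translation":[0.12,0,0],"twist":[0,0,0]},{"translation":[0.08,0,0],"twist":[0,0,0]},{"translation":[0,0,0],"twist":[0,0,0]}]'
python3 go.py -.129 -.047 .013 r
```

```text
time: 23.25
tcp_pos: [0.5808, -0.1149, 0.0179]
eef_rot: [0.086, 0.996, -0.002, -0.029]
ft_force: [2.4, -0.2, -1.5]
opening: 0.0002
units [0.095 0.021 0.128]
tool x yaw 2.968 twistz to rack (units) 11.09 tilt [-0.058  0.001]
tcp [ 0.5808 -0.1149  0.0179] rack -0.1299 -0.0511 F [ 2.4 -0.2 -1.5] t 23.25 open 0.0002
tilt fix twist x,y units -0.06 -0.41
```

```bash
python3 -m creep '[{"translation":[0.09,0,0],"twist":[0,0,0]},{"translation":[0.06,0,0],"twist":[0,0,0]},{"translation":[0,0,0],"twist":[0,0,0]}]'
python3 go.py -.129 -.047 .013 r; python3 wr.py g .555 -.11
```

```text
time: 23.55
tcp_pos: [0.5762, -0.1143, 0.019]
eef_rot: [0.086, 0.996, -0.002, -0.027]
ft_force: [1.9, -0.6, -0.1]
opening: 0.0004
units [-0.022  0.026  0.149]
tool x yaw 2.968 twistz to rack (units) 11.09 tilt [-0.055  0.   ]
tcp [ 0.5762 -0.1143  0.019 ] rack -0.13 -0.0464 F [ 1.9 -0.6 -0.1] t 23.55 open 0.0004
tilt fix twist x,y units -0.07 -0.39
0.58 [278.4, 223.9, 356.5, 89.9]
case [ 0.5455 -0.109   1.409 ] 5238 27142 rack [-0.1294 -0.0153] -0.011
t 23.65
```

View pics/w_g.png

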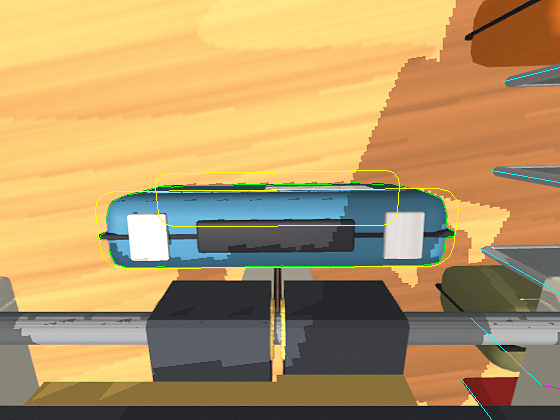

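```bash
python3 -m creep '[{"translation":[-0.4,0,0],"twist":[0,0,0]},{"translation":[-0.2,0,-1],"twist":[0,-0.4,0]},{"translation":[0,-0.8,-1],"twist":[0,0,0]},{"translation":[0.4,-1,-1],"twist":[0,0,0]},{"translation":[0.4,-1,-1],"twist":[0,0,0]},{"translation":[0.4,-0.5,-0.5],"twist":[0,0,1]},{"translation":[0,0,0],"twist":[0,0,1]},{"translation":[0,0,0],"twist":[0,0,1]}]'
python3 -m creep '[{"translation":[0,0,0],"twist":[0,0,1]},{"translation":[0,0,0],"twist":[0,0,1]},{"translation":[0,0,0],"twist":[0,0,1]},{"translation":[0,0,0],"twist":[0,0,1]},{"translation":[0,0,0],"twist":[0,0,1]},{"translation":[0,0,0],"twist":[0,0,1]},{"translation":[0,0,0],"twist":[0,0,1]},{"translation":[0,0,0],"twist":[0,0,1]}]'
python3 go.py -.25 -.025 .2 r;  python3 wr.py h .56 -.11; python3 see.py h .56 -.11
```

```text
time: 24.45
tcp_pos: [0.5273, -0.2309, 0.1854]
eef_rot: [0.297, 0.955, -0.004, -0.015]
ft_force: [-0.2, -0.2, -0.3]
opening: 0.0005
time: 25.25
tcp_pos: [0.5167, -0.2266, 0.1813]
eef_rot: [0.773, 0.633, -0.017, -0.023]
ft_force: [-0.9, -0.7, 0.1]
opening: 0.0002
units [ 0.026  0.487 -0.497]
tool x yaw 1.372 twistz to rack (units) -0.35 tilt [-0.054  0.014]
tcp [ 0.5167 -0.2266  0.1813] rack -0.25 -0.0044 F [-0.9 -0.7  0.1] t 25.25 open 0.0002
tilt fix twist x,y units -0.4 -0.02
0.91 [297.3, 78.0, 41.6, 156.0]
case [ 0.552  -0.1086  1.4093] 287 5987 rack [-0.128  -0.0217] -0.011
t 25.35
2 case [ 0.5508 -0.109   1.4218] 427 in rack [-0.1286 -0.0205] 0.001
(array([ 0.55112425, -0.1085534 ,  1.49864419]), np.float64(266.875))
(array([ 0.5513604 , -0.11211519,  1.41826103]), np.float64(150.375))
```

View pics/ov_h.png

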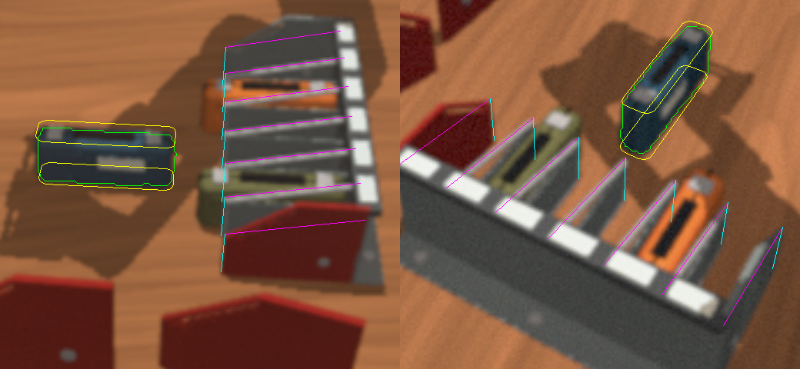

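View pics/w_h.png

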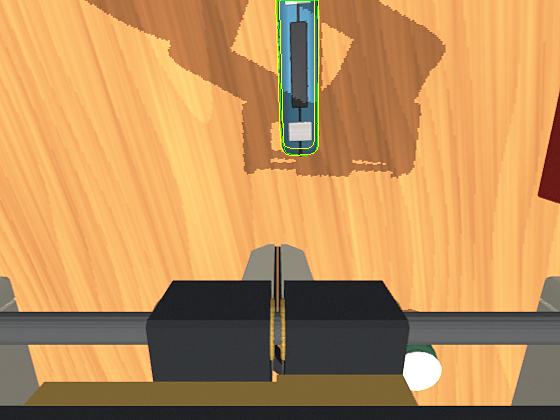

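```bash
python3 -m creep '[{"translation":[0,0.45,0.3],"twist":[-0.4,0.2,-0.35]},{"translation":[0,0,0.8],"twist":[0,0.2,0]},{"translation":[0,0,0.9],"twist":[0,0,0]},{"translation":[0,0,0.9],"twist":[0,0,0]},{"translation":[0,0,0.6],"twist":[0,0,0]},{"translation":[0,0,0],"twist":[0,0,0]}]'
python3 go.py -.215 -.022 .015 r
```

```text
time: 26.15
tcp_pos: [0.5384, -0.2248, 0.039]
eef_rot: [0.75, 0.661, 0.026, -0.016]
ft_force: [0.3, 0.4, 0.0]
opening: 0.0003
units [ 0.714 -0.078  0.643]
tool x yaw 1.445 twistz to rack (units) 0.18 tilt [0.018 0.057]
tcp [ 0.5384 -0.2248  0.039 ] rack -0.245 -0.0256 F [0.3 0.4 0. ] t 26.15 open 0.0003
tilt fix twist x,y units 0.07 -0.42
```

```bash
python3 -m creep '[{"translation":[0,-0.07,0.4],"twist":[0.07,0,0.18]},{"translation":[0.2,0,0.15],"twist":[0,0,0]},{"translation":[0.3,0,0],"twist":[0,0,0]},{"translation":[0.2,0,0],"twist":[0,0,0]}]'
python3 go.py -.025 -.022 .015 r
```

```text
time: 26.55
tcp_pos: [0.5418, -0.1956, 0.0199]
eef_rot: [0.759, 0.651, 0.022, -0.018]
ft_force: [-0.1, -0.2, -0.6]
opening: 0.0005
units [ 4.748 -0.074  0.395]
tool x yaw 1.419 twistz to rack (units) -0.01 tilt [0.01  0.056]
tcp [ 0.5418 -0.1956  0.0199] rack -0.2155 -0.0246 F [-0.1 -0.2 -0.6] t 26.55 open 0.0005
tilt fix twist x,y units 0.01 -0.41
```

```bash
python3 -m creep '[{"translation":[0.2,-0.06,0.05],"twist":[0,0,0]},{"translation":[0.25,0,0.02],"twist":[0,0,0]},{"translation":[0.25,0,0.02],"twist":[0,0,0]},{"translation":[0.25,0,0.02],"twist":[0,0,0]}]'
python3 go.py -.025 -.022 .015 r
```

```text
time: 26.95
tcp_pos: [0.5483, -0.1573, 0.0213]
eef_rot: [0.758, 0.652, 0.022, -0.013]
ft_force: [-0.2, -2.4, -1.7]
opening: 0.0006
units [ 3.781 -0.082  0.347]
tool x yaw 1.422 twistz to rack (units) 0.01 tilt [0.018 0.048]
tcp [ 0.5483 -0.1573  0.0213] rack -0.1767 -0.0253 F [-0.2 -2.4 -1.7] t 26.95 open 0.0006
tilt fix twist x,y units 0.07 -0.36
```

```bash
python3 see.py i .555 -.08
```

```text
2 case [ 0.5561 -0.072   1.4622] 613 in rack [-0.0912 -0.0202] 0.042
(array([ 0.5556283 , -0.07228143,  1.49862098]), np.float64(299.625))
(array([ 0.5582364 , -0.07944465,  1.44832054]), np.float64(302.25))
```

View pics/ov_i.png

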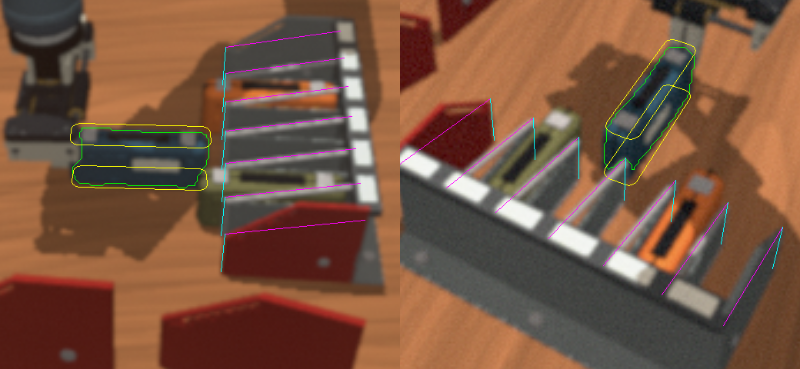

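```bash
python3 wr.py i .555 -.08
```

```text
0.7 [268.8, 135.4, 84.7, 270.8]
case [ 0.5583 -0.0671  1.4203] 1692 21031 rack [-0.0861 -0.0217] -0.0
t 27.25
```

View pics/w_i.png

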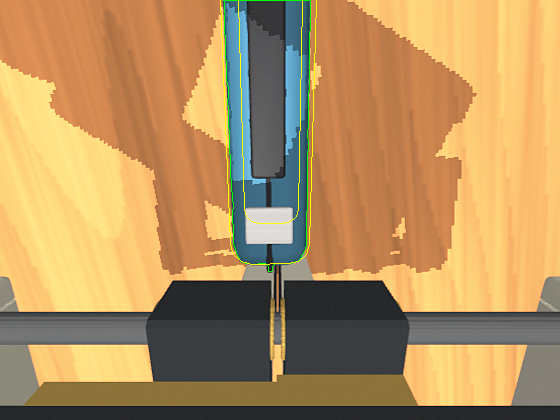

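```bash
python3 -m creep '[{"translation":[-0.3,0,0],"twist":[0,0,0]},{"translation":[0,-0.23,0.05],"twist":[0.07,0,0]},{"translation":[0.2,0,0.03],"twist":[0,0,0]},{"translation":[0.25,0,0.03],"twist":[0,0,0]},{"translation":[0.25,0,0.02],"twist":[0,0,0]}]'
python3 go.py -.025 -.022 .015 r; python3 wr.py j .558 -.06
```

```text
time: 27.75
tcp_pos: [0.5408, -0.1439, 0.0163]
eef_rot: [0.759, 0.651, 0.019, -0.016]
ft_force: [-0.8, -4.9, 3.1]
opening: 0.0009
units [3.484 0.142 0.202]
tool x yaw 1.417 twistz to rack (units) -0.02 tilt [0.008 0.048]
tcp [ 0.5408 -0.1439  0.0163] rack -0.1646 -0.0159 F [-0.8 -4.9  3.1] t 27.75 open 0.0009
tilt fix twist x,y units 0.0 -0.35
0.65 [291.0, 139.3, 94.8, 278.7]
case [ 0.5594 -0.0575  1.4331] 1699 22713 rack [-0.0764 -0.0213] 0.013
t 27.85
```

View pics/w_j.png

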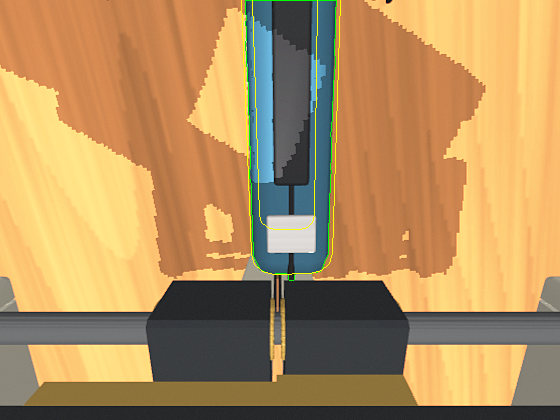

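```bash
python3 -m creep '[{"translation":[0.25,0,0],"twist":[0,0,0]},{"translation":[0.25,0,0],"twist":[0,0,0]},{"translation":[0.25,0,0.01],"twist":[0,0,0]},{"translation":[0.25,0,0.01],"twist":[0,0,0]}]'
python3 go.py -.025 -.022 .015 r; python3 wr.py k .56 -.04;python3 see.py k .56 -.04
```

```text
time: 28.25
tcp_pos: [0.5466, -0.1006, 0.0169]
eef_rot: [0.759, 0.651, 0.018, -0.017]
ft_force: [-1.0, -3.2, -1.2]
opening: 0.0003
units [2.391 0.167 0.166]
tool x yaw 1.418 twistz to rack (units) -0.01 tilt [0.006 0.049]
tcp [ 0.5466 -0.1006  0.0169] rack -0.1209 -0.0151 F [-1.  -3.2 -1.2] t 28.25 open 0.0003
tilt fix twist x,y units -0.01 -0.35
0.94 [298.8, 139.4, 91.3, 278.8]
case [ 0.5668 -0.0143  1.4074] 1706 22542 rack [-0.0326 -0.0222] -0.013
t 28.35
2 case [ 0.5676 -0.0193  1.4003] 1089 in rack [-0.0373 -0.0237] -0.02
(array([ 0.56058731, -0.01599734,  1.49543253]), np.float64(625.0))
(array([ 0.56699768, -0.01759416,  1.40369906]), np.float64(438.4375))
```

View pics/w_k.png

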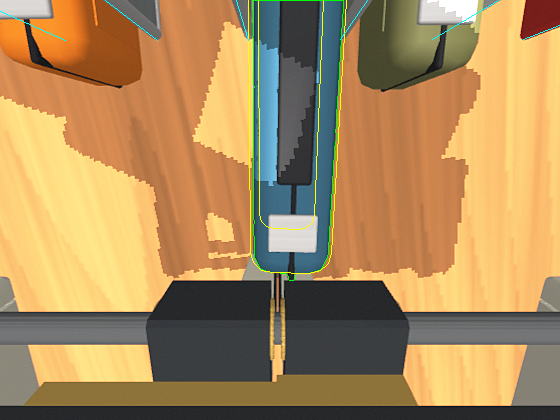

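View pics/ov_k.png

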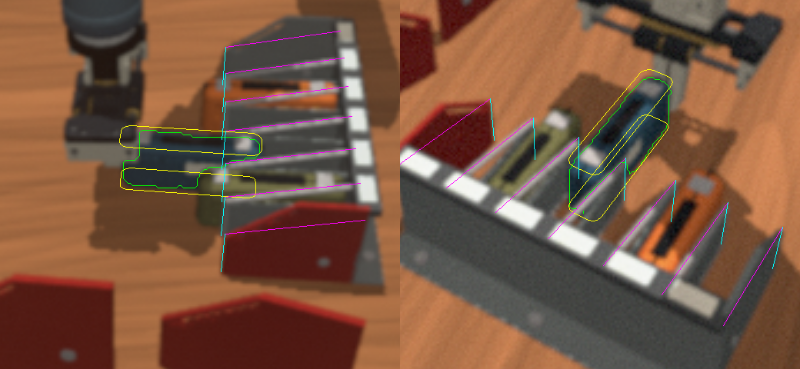

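```bash
python3 -m creep '[{"translation":[-0.25,0.1,0],"twist":[0,0,0]},{"translation":[0,0.12,0],"twist":[0,0,0]},{"translation":[0.3,0,0.02],"twist":[0,0,0]},{"translation":[0.3,0,0.02],"twist":[0,0,0]},{"translation":[0.3,0,0.02],"twist":[0,0,0]},{"translation":[0.3,0,0.01],"twist":[0,0,0]},{"translation":[0.3,0,0.01],"twist":[0,0,0]}]'
python3 go.py -.025 -.024 .015 r; python3 wr.py l .57 .0
```

```text
time: 29.25
tcp_pos: [0.5651, -0.0538, 0.0165]
eef_rot: [0.76, 0.65, 0.018, -0.015]
ft_force: [0.1, -2.6, -0.8]
opening: 0.0001
units [ 1.168 -0.066  0.091]
tool x yaw 1.415 twistz to rack (units) -0.04 tilt [0.008 0.046]
tcp [ 0.5651 -0.0538  0.0165] rack -0.0718 -0.0264 F [ 0.1 -2.6 -0.8] t 29.25 open 0.0001
tilt fix twist x,y units 0.01 -0.34
0.84 [263.1, 139.3, 89.9, 278.7]
case [0.5749 0.0345 1.4161] 1962 22383 rack [ 0.0169 -0.0229] -0.004
t 29.35
```

View pics/w_l.png

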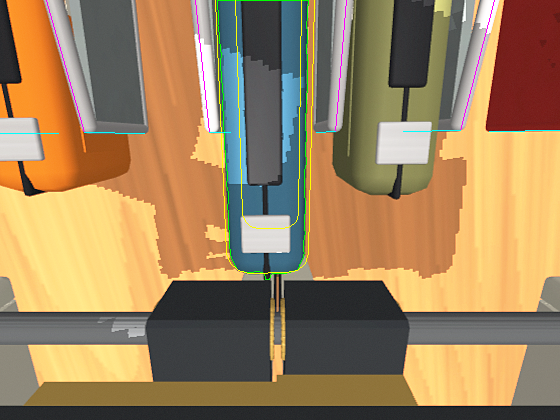

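```bash
python3 -m creep '[{"translation":[0.25,0,0.01],"twist":[0,0,0]},{"translation":[0.25,0,0.01],"twist":[0,0,0]},{"translation":[0.25,0,0.01],"twist":[0,0,0]}]'
python3 go.py -.025 -.024 .015 r; python3 -m creep '[{"translation":[0.15,0,0.01],"twist":[0,0,0]},{"translation":[0.1,0,0.01],"twist":[0,0,0]}]'
python3 go.py -.025 -.024 .015 r
```

```text
time: 29.65
tcp_pos: [0.5695, -0.0214, 0.0165]
eef_rot: [0.759, 0.65, 0.018, -0.015]
ft_force: [-0.6, -2.5, -1.2]
opening: 0.0002
units [ 0.352 -0.048  0.055]
tool x yaw 1.416 twistz to rack (units) -0.03 tilt [0.007 0.047]
tcp [ 0.5695 -0.0214  0.0165] rack -0.0392 -0.0259 F [-0.6 -2.5 -1.2] t 29.65 open 0.0002
tilt fix twist x,y units -0.0 -0.34
time: 29.85
tcp_pos: [0.5711, -0.0116, 0.0165]
eef_rot: [0.759, 0.651, 0.017, -0.014]
ft_force: [-6.4, -21.2, 4.9]
opening: 0.0005
units [ 0.104 -0.051  0.042]
tool x yaw 1.419 twistz to rack (units) -0.01 tilt [0.007 0.043]
tcp [ 0.5711 -0.0116  0.0165] rack -0.0292 -0.026 F [ -6.4 -21.2   4.9] t 29.85 open 0.0005
tilt fix twist x,y units 0.0 -0.31
```

```bash
python3 -m creep '[{"translation":[0.03,0,0],"twist":[0,0,0]}]'
python3 go.py -.025 -.024 .015 r
python3 -m creep '[{"translation":[-0.4,0,0],"twist":[0,0,0]},{"translation":[-0.8,0,0],"twist":[0,0,0]},{"translation":[-0.8,0,-0.5],"twist":[0,-0.3,0]},{"translation":[-0.8,0,-1],"twist":[0,0,0]},{"translation":[0,0,-1],"twist":[0,0,0]},{"translation":[0.2,0,-1],"twist":[0,0,0]},{"translation":[0,0,-1],"twist":[0,0,0]},{"translation":[0,0,0],"twist":[0,0,0]}]'
python3 go.py -.025 -.024 .015 r; python3 wr.py z .58 .07; python3 see.py z .58 .07
```

```text
time: 29.95
tcp_pos: [0.5711, -0.0118, 0.0166]
eef_rot: [0.758, 0.652, 0.015, -0.013]
ft_force: [-2.4, -10.5, -0.7]
opening: 0.0005
units [ 0.109 -0.051  0.044]
tool x yaw 1.42 twistz to rack (units) 0.0 tilt [0.006 0.04 ]
tcp [ 0.5711 -0.0118  0.0166] rack -0.0294 -0.026 F [ -2.4 -10.5  -0.7] t 29.95 open 0.0005
tilt fix twist x,y units 0.0 -0.29
time: 30.75
tcp_pos: [0.5531, -0.1197, 0.1973]
eef_rot: [0.759, 0.651, 0.001, -0.004]
ft_force: [0.4, 0.3, -0.3]
opening: 0.0006
units [2.813e+00 1.000e-03 4.578e+00]
tool x yaw 1.417 twistz to rack (units) -0.03 tilt [-0.004  0.008]
tcp [ 0.5531 -0.1197  0.1973] rack -0.1388 -0.0244 F [ 0.4  0.3 -0.3] t 30.75 open 0.0006
tilt fix twist x,y units -0.03 -0.05
0.94 [274.0, 40.0, 40.3, 80.0]
case [0.58   0.0731 1.4189] 63 3063 rack [ 0.0558 -0.0221] -0.002
t 30.85
2 case [0.5713 0.071  1.7325] 2231 in rack [ 0.0525 -0.0139] 0.312
(array([0.5504278 , 0.07759136, 1.64235781]), np.float64(978.375))
(array([ 0.60179332, -0.03555821,  1.93222423]), np.float64(966.25))
```

View pics/w_z.png

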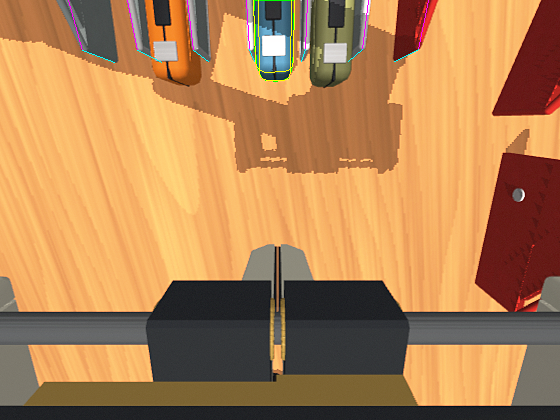

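View pics/ov_z.png

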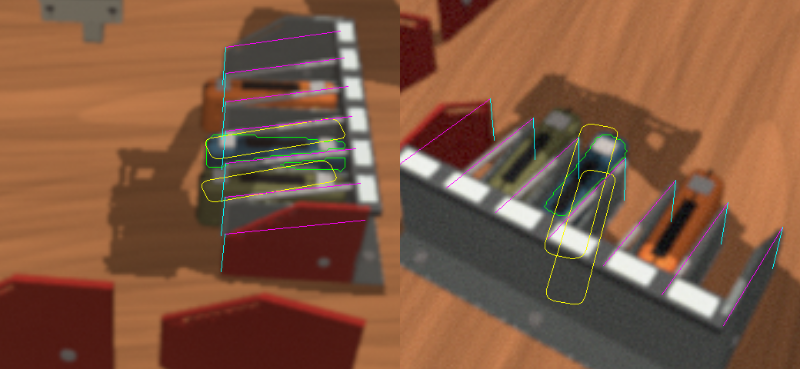

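```bash
python3 - <<'E'
from h import *
d=snapshot("scene")
for n in ["tape_roll","tin","orange_case","olive_case"]: print(n,[(k["rect"],round(k["p"],2)) for k in recognise("scene",n)][:2])
print(finish_job(), read_state()["time"])
E
```

```text
tape_roll [([362.8, 206.6, 64.0, 13.3], 0.72), ([165.0, 206.2, 34.2, 30.0], 0.61)]
tin [([150.1, 233.6, 26.1, 35.4], 0.63)]
orange_case [([359.6, 185.4, 63.5, 23.3], 0.64)]
olive_case [([355.0, 223.1, 59.4, 24.3], 0.72)]
the job is handed in; nothing more can be done
the job is handed in; nothing more can be done
```

The blue case is home in the third slot from the red end, next to the olive case in slot two, and I handed the job in at about 31 s of the 67 s. I ran the closed fingertip along the rail top first, from slot one to slot three, pressing with about 4–6 N. Then I pushed the case into line and in until the push force rose to about 21 N against the back.

**Last checks:**
- **Blue case:** the wrist camera puts its middle at x ≈ 56 mm (55 mm is home) and y ≈ −22 mm (slot centre −25 mm), upright and straight to within 0.01 rad. The gripper was clear of everything.
- **Bystanders:** the orange case, olive case, tape roll and tin were found within 2–3 pixels of where they started.

**What failed or disagreed:**
- **First sideways push:** the sloped finger back rode on the case's top edge and hardly moved it. I redid it with the tool turned 90 degrees.
- **Second sideways push:** it brought the case nearly straight. The picture taken while pushing fitted an upright case poorly, so it may have leaned briefly, but it stood upright once I backed off. After that I tilted the tool so that the tip led.
- **Lining up:** the next two sideways nudges each went a few millimetres past the slot's centre line. The slot sides took up the rest.
- **Final fit from the scene and side cameras:** it was unusable because the rack hides most of the case. The final position rests on the wrist camera and the push force.
- **Tape roll network:** its top hit in the last picture was a false one, on the rack; the second hit was the roll.

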